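Set up a bench for making a solution: nested cylinders, bottle, beaker on stirrer

ROBOT

A 6-joint arm with a two-finger parallel gripper is mounted at the origin on the work surface. World frame = base frame: x ahead of the robot, y to its left, z up, the work surface at z = 0. Lengths are in m, angles in rad, forces in N, time in s.
With the tool pointing down it reaches from about 0.25 to 0.775 m from the base axis. Payload 4 kg.
Tool frame: the origin (TCP) lies at the centre of the arm's flange, where the gripper is bolted on; the fingertips stand 199 mm ahead of it and the grasp point (between the pads) lies 180 mm ahead of it (robot.tcp_to_tips is the z of the fingertips in the tool frame, in m); z points along the fingers, y is the line along which they close (so a half turn about z gives the same grasp; the last joint's range is limited). The gripper opens to 94 mm and grips with 3 to 60 N. Pads are 16 mm wide; open, the fingers measure 119 mm over their backs; the gripper's body (75 mm by 177 mm) begins 78 mm behind the grasp point.
Start: joints at [1.2, 0.087, 1.371, -0, 1.684, -0.103], TCP at [0.146, 0.53, 0.405] pointing down, gripper open.
Joint ranges: [-3.1, 3.1], [-0.76, 2.03], [0.27, 2.55], [-1.08, 4.22], [0.17, 2.65], [-2.57, 2.57]. Speed limits (rad/s): [2.79, 2.79, 3.14, 3.14, 3.14, 3.14].

INTERFACE

Orientations are given as [roll, pitch, yaw] about the fixed x, y, z axes, in that order (R = Rz(yaw) Ry(pitch) Rx(roll)).
In Python, from bench import robot gives the robot as it stands.
- The arm moves only by the tool play_rows, never from a script. Its arguments are lists of equal length, an entry for each row: "translation": the shift along the tool's x, y, z scaled (see below), a list of three; "twist": the turn, a rotation vector about the tool's x, y, z scaled (see below), a list of three; "gripper": the opening, from -1 (shut) to 1 (fully open). A call has 1 to 8 rows; each row shifts and turns the commanded pose from where the row before left it, along the tool's axes as they then stand; what a row does not reach is not made up. The controller multiplies each number of a shift by 0.04 m and each number of a turn by 0.1 rad. A row lasts 1/10 s, in which the tool goes at most 50 mm and 8.59 degrees, less where a joint would pass 70% of its speed; a pose out of reach is approached as far as the arm can. A call with a number of a shift or a turn outside -1 to 1 is refused whole. A call with a gripper value outside its range is refused whole. The fingers move at their own pace and stop on an object; the grip force is fixed at half the most. Time passes only in rows, so rows that do not move let the fingers close. It gives the time, the measured TCP pose, the force, the opening and the grip force at its end, in the units of the state.
- robot.get_obs(): the state, without advancing time (a new reading comes with each control period).
- robot.snapshot(name): name is "scene" or "top" or "wrist"; returns the picture (420x560x3 uint8, red, green, blue); there is no depth.
- robot.camera_model(name): a dict with "camera_matrix" (3x3 intrinsics, pixels), "rvec" (rotation vector, rad) and "tvec" (3), from world to camera coordinates, as OpenCV has them. Camera axes: x right, y down, z forward; pixel columns grow to the right and rows downward; lengths in m; the calibration is good to about 2 mm. A picture is of the moment at which its call begins: read the wrist's pose just before it. camera_model takes no time and is no camera call; for the wrist camera it gives the pose at the moment of the call.
- robot.close_job(): hands the job in; it is judged then, once.
Trained networks look in the newest picture that a camera, given by its name, has taken for a name from the list of things; names that differ only in an ending like _2 or _b are one class to them, and where a whole thing is asked for, a point or a joint stands for the part that bears it (a point fixed in the world has none). Each returns a list of dicts, best first, with "score" (0 to 1); they miss things now and then, are a little off and sometimes report something else, mostly with a low value. They report only what shows in the picture. A call takes as long as a camera call. They do not tell look-alikes from the thing itself.
- robot.recognise(name, camera): "centre" ([x, y, z] in m, in world coordinates, good to about 4 mm: the middle of the surface that is visible of it).
- robot.spot_point(name, camera): "centre" ([x, y, z] in m, in world coordinates, good to about 4 mm: a listed point, or the origin of a listed thing).
The state is a dict: "time": time; "joint_positions": joint angles; "qvel": joint speeds; "joint_torque": joint torques, N m; "tool_pos": TCP position; "ee_rot": TCP orientation; "wrist_force": force on the tool from outside, world axes, zero at the start; "wrist_torque": the same for the moment, N m; "width": finger opening in m; "finger_force": force on a finger pad.
Only numpy, scipy, OpenCV 4.12 (cv2) and the standard library are available. Lean on these libraries where they do the work, as an engineer would, in place of code of your own. Each camera call takes 0.05 s, during which the arm holds its last target. There are 200 camera calls.

TASK

Set up this bench for making up a solution: stand the empty beaker in the middle of the magnetic stirrer's round plate, and the amber reagent bottle on the bench in the gap between the stirrer and the metal tray, ready to pour. Stand the three measuring cylinders together in the middle of the tray, their hexagonal feet nested flat to flat with no more than a few millimetres between any two: tall one at the back left, medium one at the back right, short one in front in the notch between them, so that the taller ones do not hide the short one (left, right, front and back as seen from the robot, front being nearest it). Knock nothing over, leave all upright, and leave the red-capped specimen jar, the dropper bottle and the slide box where they stand.

Things in the scene. Friction and masses are not known exactly. Their poses are not given: they have to be found in the camera images.
- tray: Shallow open metal tray, fixed: 150 mm (its x) by 200 mm (its y) outside, walls 3 mm thick, 18 mm high (rounded rim to 21 mm), inner floor 3 mm above the bench. Stands left or right of the stirrer. Origin: centre of its underside; x points to the back (away from the robot), y to the left, turned by up to 9 degrees either way.
- stirrer: Magnetic stirrer, fixed: white box 130 mm wide (top at 46 mm) with a black control panel and knob towards the robot, and on it a flat round steel plate, 120 mm in diameter, top 60 mm above the bench. Origin: on the bench directly under the plate's middle; x to the back, y to the left, turned up to 9 degrees. In x it reaches from -91 mm (knob; panel -77 mm) to +65 mm.
- beaker: Empty milky white plastic beaker, open at the top: 50 mm in diameter (rim 53 mm, with a small spout), 70 mm high, wall 3 mm. Loose, about 60 g. Origin: centre of its underside, z up.
- reagent_bottle: Amber glass reagent bottle with a paper label and a black screw cap: body 50 mm in diameter up to z = 72 mm, shoulder narrowing to 26 mm at z = 90 mm, cap 31 mm in diameter from z = 94 to 116 mm (its top). Closed. Loose, about 180 g. Origin: centre of its underside, z up.
- cylinder_tall: Tall, slender measuring cylinder, milky white plastic with blue marks, upright: 170 mm high, round tube 21 mm in diameter (cone to z = 18 mm at its bottom; rim 4 mm wider, small spout) on a hexagonal foot 10 mm thick, 50 mm across flats, 58 across corners. Loose, 50 g. Origin: centre of the foot's underside, z up; x points through the middle of a flat (flats every 60 degrees).
- cylinder_medium: Medium measuring cylinder, milky white plastic with blue marks, upright: 140 mm high, round tube 27 mm in diameter (cone to z = 18 mm at its bottom; rim 4 mm wider, small spout) on a hexagonal foot 10 mm thick, 50 mm across flats, 58 across corners. Loose, 50 g. Origin: centre of the foot's underside, z up; x points through the middle of a flat (flats every 60 degrees).
- cylinder_short: Short, wide measuring cylinder, milky white plastic with blue marks, upright: 110 mm high, round tube 34 mm in diameter (cone to z = 18 mm at its bottom; rim 4 mm wider, small spout) on a hexagonal foot 10 mm thick, 50 mm across flats, 58 across corners. Loose, 50 g. Origin: centre of the foot's underside, z up; x points through the middle of a flat (flats every 60 degrees).
- specimen_jar: Bystander, to be left alone: closed specimen jar with a red cap, 51 mm in diameter, 60 mm high. Loose. Origin: centre of its underside.
- dropper_bottle: Bystander, to be left alone: small white dropper bottle with a blue conical tip, 32 mm in diameter, 80 mm high. Loose. Origin: centre of its underside.
- slide_box: Bystander, to be left alone: dark grey-blue plastic slide box lying on the bench, 76 mm (its x) by 30 mm by 28 mm high. Loose. Origin: centre of its underside.
Not all that is in view belongs to the job. Several things have the shape of the reagent_bottle; the one meant has the colours described above. Leave any pink look-alike of the cylinder_medium alone.

How it is judged:
By the outcome, as a careful person would: the job done as asked, in the order asked, and still so for the second after the job is handed in, with the robot touching nothing.
It also fails if it takes over 128 s, if anything falls off the work surface, if the arm or the gripper's body presses on something with over 40 N, if the wrist force passes 120 N, or if a joint passes its speed limit or range.

## Working session

There is one attempt and no reset: what is moved stays moved. The work goes in short steps, Python scripts to look and compute and a tool call to move; the robot and the scene stay as the last step left them, time stands still between calls to the robot, and variables do not carry over. Pictures are saved under pics/ and viewed, at most 14 in all, crops included, and the job is handed in when it is done.

Besides the shell and the picture viewer there is one more tool, called after "Request:" in YAML: its name, and indented under it one key for each argument. play_rows: Moves the arm, as the interface text tells. Its arguments: {"type":"object","properties":{"translation":{"type":"array","items":{"type":"array","items":{"type":"number","minimum":-1,"maximum":1}}},"twist":{"type":"array","items":{"type":"array","items":{"type":"number","minimum":-1,"maximum":1}}},"gripper":{"type":"array","items":{"type":"number"}}},"required":["translation","twist","gripper"]}

```bash
ls; mkdir -p pics
python3 - <<'E'
from bench import robot
import cv2
o=robot.get_obs();print(o['time'],o['tool_pos'],o['ee_rot'],o['width'])
for c in ['scene','top']:
    im=robot.snapshot(c);cv2.imwrite(f'pics/{c}0.png',im[:,:,::-1])
    for n in ['tray','stirrer','beaker','reagent_bottle','cylinder_tall','cylinder_medium','cylinder_short','specimen_jar','dropper_bottle','slide_box']:
        r=robot.spot_point(n,c)
        print(c,n,[( [round(float(v),3) for v in d['centre']],round(float(d['score']),2)) for d in r[:4]], [k for k in r[0]] if r else '')
    m=robot.camera_model(c);print(m)
E
```

```text
pics
0.0 [0.14550357 0.53029835 0.40350961] [-3.13939917e+00 -1.93126349e-04  2.87381041e+00] 0.093873821915538
scene tray [([0.62, 0.155, 0.004], 0.57)] ['centre', 'score']
scene stirrer [([0.421, 0.078, -0.003], 0.73), ([0.609, -0.151, -0.003], 0.69)] ['centre', 'score']
scene beaker [([0.556, -0.373, 0.002], 0.81)] ['centre', 'score']
scene reagent_bottle [([0.34, -0.116, 0.005], 0.94), ([0.441, -0.083, 0.003], 0.74), ([0.347, -0.015, -0.002], 0.63)] ['centre', 'score']
scene cylinder_tall [([0.457, -0.339, 0.0], 0.84)] ['centre', 'score']
scene cylinder_medium [([0.352, 0.293, 0.002], 0.86), ([0.354, 0.4, -0.004], 0.63), ([0.437, 0.339, 0.004], 0.55), ([0.403, -0.217, 0.001], 0.4)] ['centre', 'score']
scene cylinder_short [([0.392, 0.208, 0.003], 0.96)] ['centre', 'score']
scene specimen_jar [([0.403, -0.219, -0.001], 0.59), ([0.567, 0.394, -0.003], 0.28)] ['centre', 'score']
scene dropper_bottle [([0.566, 0.392, -0.002], 0.66)] ['centre', 'score']
scene slide_box [([0.424, 0.078, -0.003], 0.92), ([0.608, -0.151, -0.005], 0.46), ([0.438, -0.085, -0.001], 0.45)] ['centre', 'score'
[... 770 characters left out ...]
434, 0.332, 0.0], 0.61), ([0.617, 0.155, 0.002], 0.21)] ['centre', 'score']
top cylinder_short [([0.457, -0.336, -0.001], 0.69)] ['centre', 'score']
top specimen_jar [([0.403, -0.224, -0.001], 0.84), ([0.616, 0.154, -0.0], 0.64), ([0.456, -0.337, 0.001], 0.3)] ['centre', 'score']
top dropper_bottle [([0.565, 0.396, 0.003], 0.66)] ['centre', 'score']
top slide_box [([0.424, 0.079, 0.0], 0.91)] ['centre', 'score']
{'camera_matrix': array([[414.3327268 ,   0.        , 275.44002399],
       [  0.        , 414.3327268 , 215.99422204],
       [  0.        ,   0.        ,   1.        ]]), 'rvec': array([ 2.16313808, -2.12320221,  0.21212581]), 'tvec': array([-0.00890765,  0.49207644,  0.91000352])}
```

View pics/scene0.png

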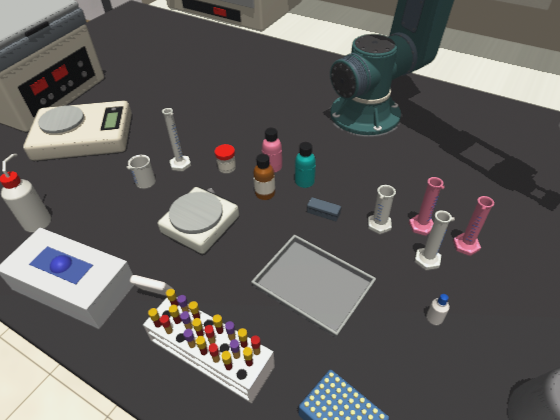

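View pics/top0.png

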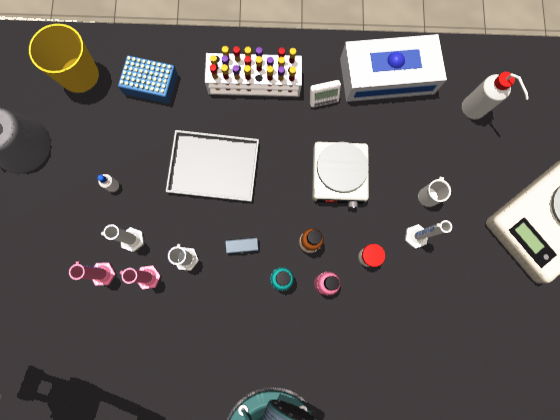

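Amber is the bottle at top pixel (312,240), scene (264,178), with the black cap and paper label. The look-alikes are pink (328,284) and teal (282,279). The white medium cylinder stands at top (130,238), and its two pink look-alikes are at (102,273) and (147,277). White short is at (184,258) and tall at (418,236). Next I'll write helpers, fit silhouettes and make the confirming crop.

```bash
cat > h.py <<'E'
import numpy as np, cv2
from scipy.optimize import minimize
from scipy.spatial.transform import Rotation as Ro
from bench import robot
def circ(r,z,n=24):
    a=np.arange(n)*2*np.pi/n; return np.c_[r*np.cos(a),r*np.sin(a),0*a+z]
def hexa(z):
    a=np.arange(6)*np.pi/3+np.pi/6; r=.025/np.cos(np.pi/6); return np.c_[r*np.cos(a),r*np.sin(a),0*a+z]
def rect(x0,x1,y0,y1,z): return np.array([[x0,y0,z],[x1,y0,z],[x1,y1,z],[x0,y1,z]])
def cyl(H,d): return [(hexa(0),hexa(.010)),(circ(d/2+.006,.01),circ(d/2,.018)),(circ(d/2,.018),circ(d/2,H)),(circ(d/2+.002,H-.004),circ(d/2+.002,H))]
M={'tall':cyl(.17,.021),'medium':cyl(.14,.027),'short':cyl(.11,.034),
 'beaker':[(circ(.025,0),circ(.025,.07)),(circ(.0265,.067),circ(.0265,.07))],
 'tray':[(rect(-.075,.075,-.1,.1,0),rect(-.075,.075,-.1,.1,.02))],
 'plate':[(circ(.06,.06),circ(.06,.059))]}
def render(name,p,cm,shape,base=0):
    m=np.zeros(shape,np.uint8); c,s=np.cos(p[2]),np.sin(p[2]); R=np.array([[c,-s,0],[s,c,0],[0,0,1]])
    for a,b in M[name]:
        q,_=cv2.projectPoints((np.r_[a,b]@R.T)+[p[0],p[1],base],cm['rvec'],cm['tvec'],cm['camera_matrix'],None)
        h=cv2.convexHull((q*16*4).astype(np.int32)); cv2.fillConvexPoly(m,h,255,cv2.LINE_8,4)
    return m
def fit(name,img,cm,p0,thr=75,maxsat=60,pad=25,yaws=None,base=0):
    """silhouette IoU fit at 4x resolution; returns (x,y,yaw), iou"""
    S=4; cm=dict(cm); K=cm['camera_matrix'].copy(); cm['camera_matrix']=K
    f=img.astype(np.int16); w=((f.max(2)>thr)&(f.max(2)-f.min(2)<maxsat)).astype(np.uint8)*255
    w=cv2.resize(img.max(2),None,fx=S,fy=S,interpolation=cv2.INTER_CUBIC)>thr
    sat=cv2.resize((f.max(2)-f.min(2)).astype(np.uint8),None,fx=S,fy=S)<maxsat
    w=(w&sat); sh=w.shape
    r=render(name,p0,cm,sh,base); roi=cv2.dilate(r,np.ones((pad*2+1,)*2))>0
    w&=roi
    n,l=cv2.connectedComponents(w.astype(np.uint8)); ids=np.bincount(l[(r>0)&w],minlength=n); ids[0]=0; w=l==ids.argmax()
    w=cv2.morphologyEx(w.astype(np.uint8),cv2.MORPH_CLOSE,np.ones((9,9)))>0
    cnt,_=cv2.findContours(w.astype(np.uint8),cv2.RETR_EXTERNAL,cv2.CHAIN_APPROX_NONE)
    ww=np.zeros(sh,np.uint8); cv2.drawContours(ww,cnt,-1,255,-1); w=ww>0
    def cost(p):
        m=render(name,p,cm,sh,base)>0; return 1-(m&w).sum()/max(1,(m|w).sum())
    best=None
    for y in (yaws if yaws is not None else [0]):
        x0=np.array([p0[0],p0[1],y]); sim=x0+np.array([[0,0,0],[.006,0,0],[0,.006,0],[0,0,.2]])
        o=minimize(cost,x0,method='Nelder-Mead',options=dict(initial_simplex=sim,xatol=1e-4,fatol=1e-5,maxiter=160))
        if best is None or o.fun<best.fun: best=o
    return best.x,1-best.fun
def snap(c,fn=None):
    cm=robot.camera_model(c); im=robot.snapshot(c)
    if fn: cv2.imwrite('pics/'+fn,im[:,:,::-1])
    return im,cm
HEX=np.radians([-25,-5,15])
def plan(x,y,gz,yaw=None,pp=True):
    """target grasp point; prints twist units then tool shift units after the turn"""
    o=robot.get_obs(); p=np.array(o['tool_pos']); cy=Ro.from_euler('xyz',o['ee_rot']).as_matrix()
    psi=np.arctan2(cy[1,0],cy[0,0]); t=psi if yaw is None else yaw
    d=(t-psi+np.pi)%(2*np.pi)-np.pi
    D=np.array([x,y,gz+.18])-p; c,s=np.cos(t),np.sin(t)
    u=np.array([c*D[0]+s*D[1],s*D[0]-c*D[1],-D[2]])/.04
    print('t%.1f psi %.3f twist_z %.2f  shift units %s'%(o['time'],psi,-d/.1,u.round(2)),'tool',p.round(4),'w',round(o['width'],4),'F',np.round(o['wrist_force'],1))
E
sed -i 's/(q\*16\*4)/((q*4+1.5)*16)/' h.py
python3 - <<'E'
from h import *
im,cm=snap('top')
for n,p in [('tray',(.617,.154,0)),('tall',(.455,-.339,0)),('medium',(.434,.334,0)),('short',(.392,.208,0)),('beaker',(.555,-.373,0))]:
    y=HEX if n in('tall','medium','short') else [0]
    print(n,*[np.round(v,4) for v in fit(n,im,cm,p,yaws=y)])
w=robot.camera_model('wrist');R=Ro.from_rotvec(w['rvec']).as_matrix();c=-R.T@w['tvec'];o=robot.get_obs()
T=Ro.from_euler('xyz',o['ee_rot']).as_matrix();print('cam in tool',T.T@(c-o['tool_pos']),T.T@R.T,w['camera_matrix'][0])
s=cv2.imread('pics/scene0.png');a=cv2.resize(s[120:210,205:335],None,fx=4,fy=4);b=cv2.resize(s[165:275,350:500],(520,381));cv2.imwrite('pics/crop1.png',np.vstack([a,b])[:600])
plan(.52,-.37,.22,np.pi)
E
```

```text
tray [ 0.6184  0.1539 -0.0924] 0.9493
tall [ 0.4575 -0.3384  0.3163] 0.8977
medium [ 0.4363  0.3372 -0.341 ] 0.9012
short [ 0.3941  0.208  -0.152 ] 0.8855
beaker [ 0.5568 -0.3724  0.0232] 0.9248
cam in tool [0.0721738  0.00010593 0.02038974] [[ 2.25951176e-04 -9.68011613e-01 -2.50905294e-01]
 [ 9.99999953e-01  1.66915128e-04  2.56572440e-04]
 [-2.06485212e-04 -2.50905340e-01  9.68011605e-01]] [302.37542035   0.         279.35081917]
t1.1 psi 2.874 twist_z -2.68  shift units [ -9.36 -22.51   0.12] tool [0.1455 0.5304 0.4047] w 0.0939 F [-0.5  0.2  0. ]
```

View pics/crop1.png

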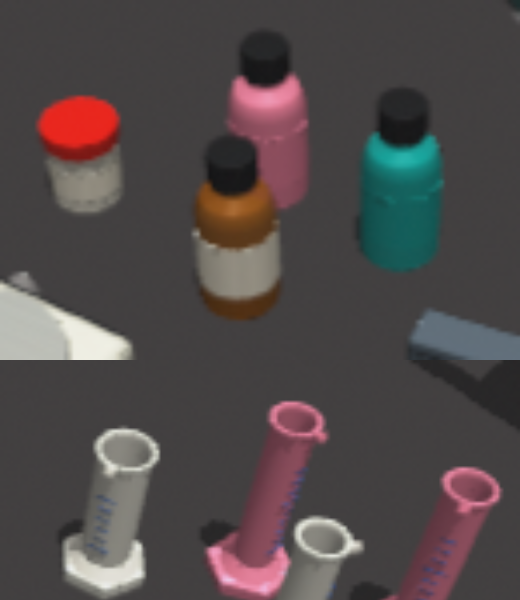

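Crop confirms it: the amber bottle, black cap and paper label, is at centre-left, in front of the pink one. The white medium cylinder, lower right, is distinct from the pink ones. Moving to the beaker.

Request:
play_rows:
  translation:
    - [-0.62, -0.8, 0]
    - [-0.62, -0.8, 0]
    - [-0.62, -0.8, 0]
    - [-0.62, -0.8, 0]
    - [-0.62, -0.8, 0]
    - [-0.62, -0.8, 0]
    - [-0.62, -0.8, 0]
    - [-0.62, -0.8, 0]
  twist:
    - [0, 0, 0]
    - [0, 0, 0]
    - [0, 0, 0]
    - [0, 0, 0]
    - [0, 0, 0]
    - [0, 0, 0]
    - [0, 0, 0]
    - [0, 0, 0]
  gripper: [1, 1, 1, 1, 1, 1, 1, 1]

```text
time: 1.95
tool_pos: [0.2692, 0.2295, 0.4049]
ee_rot: [3.141, 0.001, 2.874]
wrist_force: [0.7, -0.4, 0.9]
width: 0.0939
finger_force: 0.0
```

Request:
play_rows:
  translation:
    - [-0.62, -0.8, 0]
    - [-0.62, -0.8, 0]
    - [-0.62, -0.8, 0]
    - [-0.62, -0.8, 0]
    - [-0.62, -0.8, 0]
    - [-0.62, -0.8, 0]
    - [-0.62, -0.8, 0]
    - [-0.62, -0.8, 0]
  twist:
    - [0, 0, 0]
    - [0, 0, 0]
    - [0, 0, 0]
    - [0, 0, 0]
    - [0, 0, 0]
    - [0, 0, 0]
    - [0, 0, 0]
    - [0, 0, 0]
  gripper: [1, 1, 1, 1, 1, 1, 1, 1]

```text
time: 2.75
tool_pos: [0.3929, -0.0701, 0.405]
ee_rot: [3.141, 0.001, 2.873]
wrist_force: [0.5, 0.4, 0.2]
width: 0.0943
finger_force: 0.0
```

Request:
play_rows:
  translation:
    - [-0.62, -0.8, 0]
    - [-0.62, -0.8, 0]
    - [-0.62, -0.8, 0]
    - [-0.62, -0.8, 0]
    - [-0.62, -0.8, 0]
    - [-0.62, -0.8, 0]
    - [-0.62, -0.8, 0]
    - [0, 0, 0]
  twist:
    - [0, 0, 0]
    - [0, 0, 0]
    - [0, 0, 0]
    - [0, 0, 0]
    - [0, 0, 0]
    - [0, 0, 0]
    - [0, 0, 0]
    - [0, 0, 0]
  gripper: [1, 1, 1, 1, 1, 1, 1, 1]

```text
time: 3.55
tool_pos: [0.5017, -0.3344, 0.4021]
ee_rot: [-3.141, -0.002, 2.87]
wrist_force: [-0.3, -0.2, 0.1]
width: 0.0937
finger_force: 0.0
```

Run:
```python
from h import *
im,cm=snap('wrist','w1.png')
for n,p in [('beaker',(.556,-.3725,0)),('tall',(.4575,-.3385,.3))]:
    print(n,*[np.round(v,4) for v in fit(n,im,cm,p,yaws=HEX if n=='tall' else [0],pad=40)])
plan(.556,-.3725,.05)
```

```text
beaker [ 0.5671 -0.3804  0.505 ] 0.5159
tall [ 0.4646 -0.3418 -0.2748] 0.603
t3.6 psi 2.871 twist_z -0.00  shift units [-1.59 -0.6   4.32] tool [ 0.5012 -0.3324  0.4028] w 0.0939 F [ 0.5  0.7 -0.2]
```

View pics/w1.png

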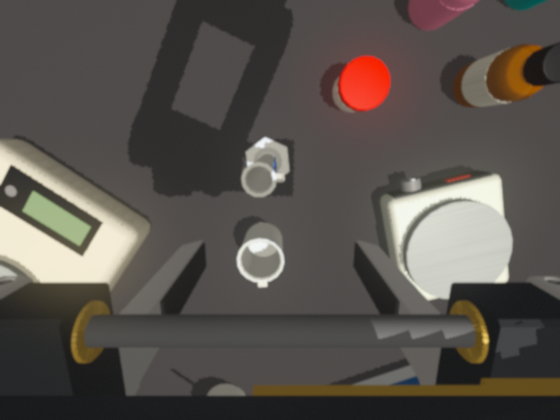

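Wrist view shows the beaker at (262,252), the tall cylinder's foot at (268,157) and the stirrer plate at (458,250). The bench is brighter here, so I'll raise the threshold.

Run:
```python
from h import *
im=cv2.imread('pics/w1.png')[:,:,::-1]; cm=robot.camera_model('wrist')
print(im[200,300],im[157,255],im[145,270],im[235,265])
for t in (95,110,130):
  for n,p in [('beaker',(.556,-.3725,0)),('tall',(.4575,-.3385,.3))]:
    print(t,n,*[np.round(v,4) for v in fit(n,im,cm,p,thr=t,yaws=HEX if n=='tall' else [0],pad=40)])
```

```text
[83 79 78] [156 153 142] [180 178 167] [121 120 111]
95 beaker [ 0.5562 -0.3694  0.027 ] 0.9139
95 tall [ 0.4565 -0.335   0.2619] 0.9089
110 beaker [ 0.5563 -0.369  -0.0643] 0.9464
110 tall [ 0.4562 -0.3346 -0.6585] 0.9351
130 beaker [ 0.5597 -0.3707 -0.0449] 0.7758
130 tall [ 0.4558 -0.3344  0.3645] 0.9632
```

Request:
play_rows:
  translation:
    - [-0.79, -0.275, 0]
    - [-0.79, -0.275, 0.32]
    - [0, 0, 1]
    - [0, 0, 1]
    - [0, 0, 1]
    - [0, 0, 0.6]
    - [0, 0, 0.4]
    - [0, 0, 0]
  twist:
    - [0, 0, 0]
    - [0, 0, 0]
    - [0, 0, 0]
    - [0, 0, 0]
    - [0, 0, 0]
    - [0, 0, 0]
    - [0, 0, 0]
    - [0, 0, 0]
  gripper: [1, 1, 1, 1, 1, 1, 1, 1]

```text
time: 4.4
tool_pos: [0.5554, -0.3669, 0.2294]
ee_rot: [3.139, -0.005, 2.875]
wrist_force: [-1.4, 1.2, -0.4]
width: 0.0939
finger_force: 0.0
```

Request:
play_rows:
  translation:
    - [0, 0, 0]
    - [0, 0, 0]
    - [0, 0, 0]
    - [0, 0, 0]
    - [0, 0, 0]
    - [0, 0, 0]
  twist:
    - [0, 0, 0]
    - [0, 0, 0]
    - [0, 0, 0]
    - [0, 0, 0]
    - [0, 0, 0]
    - [0, 0, 0]
  gripper: [-1, -1, -1, -1, -1, -1]

```text
time: 5.0
tool_pos: [0.556, -0.3685, 0.2324]
ee_rot: [-3.141, 0.001, 2.874]
wrist_force: [0.4, -0.4, 0.1]
width: 0.0529
finger_force: 30.0
```

Run:
```python
from h import *
plan(.609,-.149,.17)
print(robot.get_obs()['finger_force'])
im,cm=snap('top')
for t in (95,):
  pass
for r in robot.spot_point('stirrer','top')[:1]+robot.spot_point('stirrer','scene')[:2]: print(r)
# plate as ellipse
g=cv2.cvtColor(im,cv2.COLOR_RGB2GRAY); c=g[140:200,305:375]; cv2.imwrite('pics/st.png',cv2.resize(im[130:220,300:385,::-1],None,fx=6,fy=6))
```

```text
t5.0 psi 2.874 twist_z -0.00  shift units [ 0.18  5.64 -2.94] tool [ 0.556  -0.3685  0.2324] w 0.0529 F [ 0.4 -0.4  0.1]
30.00181032344699
{'centre': [0.6099, -0.1466, 0.0017], 'score': 0.59}
{'centre': [0.4213, 0.0777, -0.0026], 'score': 0.73}
{'centre': [0.6088, -0.1514, -0.0032], 'score': 0.69}
```

View pics/st.png

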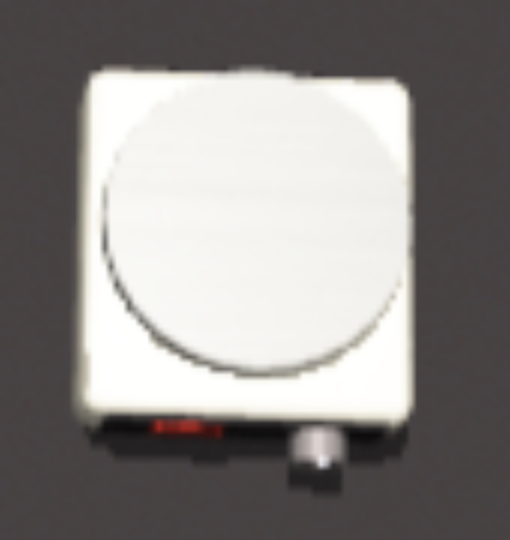

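Plate's rim in the crop runs x 102–410 and y 70–372, so its centre is at top pixel (342.7,166.8). I'll lift while working this out.

Request:
play_rows:
  translation:
    - [0, 0, -0.5]
    - [0, 0, -0.7]
    - [0, 0, -0.7]
    - [0, 0, -0.5]
    - [0, 0, 0]
  twist:
    - [0, 0, 0]
    - [0, 0, 0]
    - [0, 0, 0]
    - [0, 0, 0]
    - [0, 0, 0]
  gripper: [-1, -1, -1, -1, -1]

```text
time: 5.65
tool_pos: [0.5565, -0.3685, 0.3318]
ee_rot: [-3.139, 0.006, 2.874]
wrist_force: [-0.8, -0.1, -0.3]
width: 0.0525
finger_force: 30.0
```

```bash
cat >> h.py <<'E'
def back(c,u,v,z):
    cm=robot.camera_model(c); R,_=cv2.Rodrigues(cm['rvec']); C=-R.T@cm['tvec']
    d=R.T@np.linalg.solve(cm['camera_matrix'],[u,v,1.]); return C+d*(z-C[2])/d[2]
E
python3 - <<'E'
from h import *
c=back('top',342.3,166.4,.06); print(c)
for e in [(317,166.4),(368,166.4),(342.3,141.7),(342.3,192)]: print(back('top',*e,.06))
im,cm=snap('wrist','w2.png')
plan(c[0],c[1],.12)
E
```

```text
[ 0.60880213 -0.15214224  0.06      ]
[ 0.60736757 -0.09342884  0.06      ]
[ 0.61026447 -0.21199218  0.06      ]
[ 0.66870092 -0.15282325  0.06      ]
[ 0.54804548 -0.15145148  0.06      ]
t5.7 psi 2.874 twist_z -0.00  shift units [0.16 5.56 0.73] tool [ 0.5562 -0.3683  0.3292] w 0.0527 F [-0.7 -0.4 -1.8]
```

View pics/w2.png

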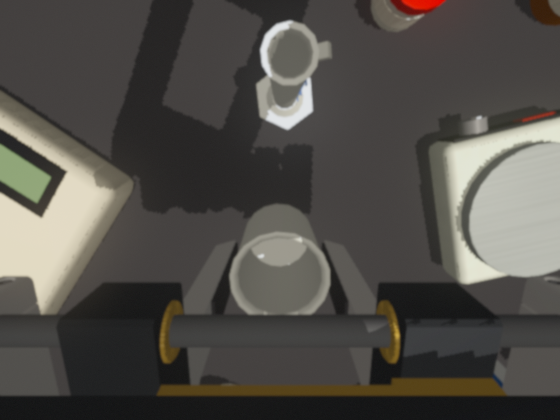

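Beaker (centre 280,275) hangs upright in the fingers. Carrying it to the plate.

Request:
play_rows:
  translation:
    - [0.03, 0.8, 0]
    - [0.03, 0.97, 0]
    - [0.03, 0.97, 0]
    - [0.03, 0.97, 0]
    - [0.03, 0.97, 0]
    - [0, 0.6, 0]
    - [0, 0.28, 0]
    - [0, 0, 0]
  twist:
    - [0, 0, 0]
    - [0, 0, 0]
    - [0, 0, 0]
    - [0, 0, 0]
    - [0, 0, 0]
    - [0, 0, 0]
    - [0, 0, 0]
    - [0, 0, 0]
  gripper: [-1, -1, -1, -1, -1, -1, -1, -1]

```text
time: 6.5
tool_pos: [0.6091, -0.1509, 0.3259]
ee_rot: [3.141, -0.003, 2.876]
wrist_force: [-0.1, -0.2, -1.0]
width: 0.0529
finger_force: 30.0
```

Run:
```python
from h import *
plan(.608,-.151,.11)
```

```text
t6.5 psi 2.876 twist_z -0.00  shift units [ 0.03 -0.01  0.9 ] tool [ 0.6091 -0.1509  0.3259] w 0.0529 F [-0.1 -0.2 -1. ]
```

Request:
play_rows:
  translation:
    - [0, 0, 0.5]
    - [0, 0, 0.25]
    - [0, 0, 0.1]
    - [0, 0, 0]
  twist:
    - [0, 0, 0]
    - [0, 0, 0]
    - [0, 0, 0]
    - [0, 0, 0]
  gripper: [-1, -1, -1, -1]

```text
time: 6.9
tool_pos: [0.6087, -0.1533, 0.2932]
ee_rot: [-3.141, -0.001, 2.872]
wrist_force: [-0.2, 0.2, -0.3]
width: 0.0525
finger_force: 30.0
```

Run:
```python
from h import *
plan(.608,-.151,.11)
```

```text
t6.9 psi 2.872 twist_z -0.00  shift units [0.03 0.05 0.08] tool [ 0.6087 -0.1533  0.2932] w 0.0525 F [-0.2  0.2 -0.3]
```

Request:
play_rows:
  translation:
    - [0, 0, 0.05]
    - [0, 0, 0]
    - [0, 0, 0]
    - [0, 0, 0]
    - [0, 0, -0.4]
    - [0, 0, -1]
    - [0, 0, -1]
    - [0, 0, -0.6]
  twist:
    - [0, 0, 0]
    - [0, 0, 0]
    - [0, 0, 0]
    - [0, 0, 0]
    - [0, 0, 0]
    - [0, 0, 0]
    - [0, 0, 0]
    - [0, 0, 0]
  gripper: [-1, 1, 1, 1, 1, 1, 1, 1]

```text
time: 7.7
tool_pos: [0.6091, -0.1521, 0.4159]
ee_rot: [-3.141, 0.005, 2.874]
wrist_force: [1.0, -0.9, 0.3]
width: 0.094
finger_force: 0.0
```

Run:
```python
from h import *
im,cm=snap('top')
print(fit('beaker',im,cm,(.608,-.151,0),base=.06,thr=75))
for a in robot.spot_point('beaker','top')[:1]: print(a)
snap('wrist','w3.png')
plan(.39,-.083,.2)
```

```text
(array([ 0.6235668 , -0.15144554, -0.19149356]), np.float64(0.5657314083356034))
t7.8 psi 2.874 twist_z -0.00  shift units [5.74 0.22 0.85] tool [ 0.6092 -0.1521  0.4141] w 0.0941 F [-0.2 -0.9 -1.3]
```

View pics/w3.png

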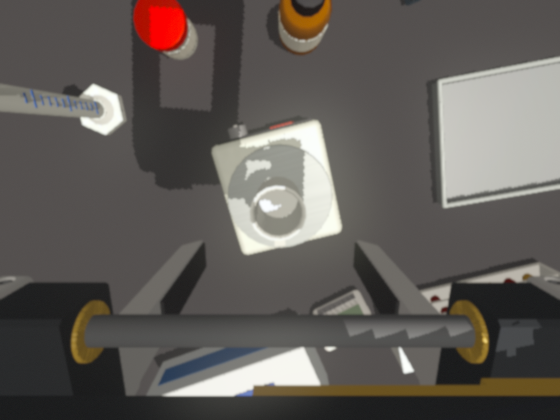

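Run:
```python
from h import *
print('plate',back('wrist',281,197,.06),'rim',back('wrist',278,211,.13))
for a in robot.spot_point('beaker','wrist')[:1]+robot.spot_point('stirrer','wrist')[:1]+robot.spot_point('reagent_bottle','wrist')[:1]+robot.spot_point('tray','wrist')[:1]: print(a)
plan(.439,-.0825,.2)
```

```text
plate [ 0.60601739 -0.14920622  0.06      ] rim [ 0.60373846 -0.1517588   0.13      ]
{'centre': [0.6121, -0.1569, 0.0582], 'score': 0.95}
{'centre': [0.611, -0.1536, -0.0007], 'score': 0.65}
{'centre': [0.4398, -0.0798, -0.0044], 'score': 0.72}
{'centre': [0.6181, 0.156, 0.003], 'score': 0.63}
t8.1 psi 2.874 twist_z -0.00  shift units [4.56 0.55 0.72] tool [ 0.6089 -0.1521  0.4088] w 0.0937 F [ 0.1 -0.2 -0.7]
```

Request:
play_rows:
  translation:
    - [0.9, 0.11, 0]
    - [0.9, 0.11, 0]
    - [0.9, 0.11, 0]
    - [0.9, 0.11, 0]
    - [0.6, 0.08, 0]
    - [0.36, 0.03, 0]
    - [0, 0, 0]
  twist:
    - [0, 0, 0]
    - [0, 0, 0]
    - [0, 0, 0]
    - [0, 0, 0]
    - [0, 0, 0]
    - [0, 0, 0]
    - [0, 0, 0]
  gripper: [1, 1, 1, 1, 1, 1, 1]

```text
time: 8.75
tool_pos: [0.4376, -0.0821, 0.4106]
ee_rot: [3.141, -0.002, 2.874]
wrist_force: [-0.4, -0.1, -0.3]
width: 0.094
finger_force: 0.0
```

Run:
```python
from h import *
snap('wrist','w4.png')
for a in robot.spot_point('reagent_bottle','wrist')[:4]: print(a)
plan(.439,-.082,.055)
```

```text
{'centre': [0.3508, -0.0159, -0.0022], 'score': 0.93}
{'centre': [0.4382, -0.0805, -0.0002], 'score': 0.66}
{'centre': [0.3423, -0.1164, -0.0059], 'score': 0.63}
t8.8 psi 2.874 twist_z -0.00  shift units [0.01 0.02 4.39] tool [ 0.4391 -0.0828  0.4108] w 0.0938 F [ 0.3 -0.4  0.4]
```

View pics/w4.png

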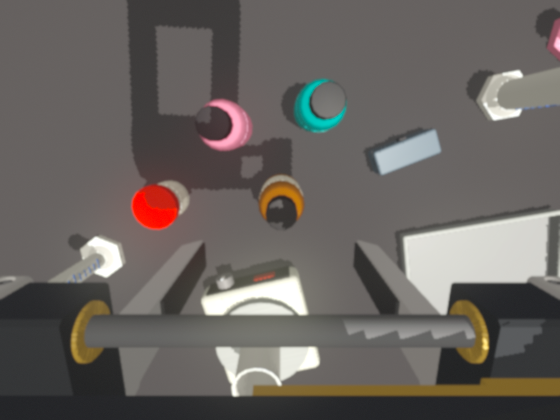

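Amber bottle (281,205) lies centred between the fingers. Descending and gripping.

Request:
play_rows:
  translation:
    - [0, 0.02, 0.8]
    - [0, 0, 1]
    - [0, 0, 1]
    - [0, 0, 0.8]
    - [0, 0, 0.5]
    - [0, 0, 0.28]
    - [0, 0, 0]
    - [0, 0, 0]
  twist:
    - [0, 0, 0]
    - [0, 0, 0]
    - [0, 0, 0]
    - [0, 0, 0]
    - [0, 0, 0]
    - [0, 0, 0]
    - [0, 0, 0]
    - [0, 0, 0]
  gripper: [1, 1, 1, 1, 1, 1, 1, -1]

```text
time: 9.65
tool_pos: [0.4399, -0.0822, 0.2372]
ee_rot: [3.142, 0.001, 2.874]
wrist_force: [0.1, -0.6, 0.0]
width: 0.0887
finger_force: 0.0
```

Request:
play_rows:
  translation:
    - [0, 0, 0]
    - [0, 0, 0]
    - [0, 0, 0]
    - [0, 0, 0]
    - [0, 0, 0]
  twist:
    - [0, 0, 0]
    - [0, 0, 0]
    - [0, 0, 0]
    - [0, 0, 0]
    - [0, 0, 0]
  gripper: [-1, -1, -1, -1, -1]

```text
time: 10.15
tool_pos: [0.4392, -0.0818, 0.237]
ee_rot: [3.141, 0.001, 2.874]
wrist_force: [0.6, 1.3, 2.1]
width: 0.0494
finger_force: 9.4
```

Request:
play_rows:
  translation:
    - [0, 0, -0.4]
    - [0, 0, -0.8]
    - [0, 0, -0.8]
    - [0, 0, -0.5]
    - [0, 0, 0]
  twist:
    - [0, 0, 0]
    - [0, 0, 0]
    - [0, 0, 0]
    - [0, 0, 0]
    - [0, 0, 0]
  gripper: [-1, -1, -1, -1, -1]

```text
time: 10.65
tool_pos: [0.4398, -0.0821, 0.3397]
ee_rot: [-3.141, 0.006, 2.874]
wrist_force: [0.1, -0.9, -2.2]
width: 0.0494
finger_force: 30.0
```

Run:
```python
from h import *
plan(.52,-.014,.155);plan(.61,-.015,.155)
```

```text
t10.7 psi 2.874 twist_z -0.00  shift units [-1.48  2.17  0.12] tool [ 0.4398 -0.0821  0.3397] w 0.0494 F [ 0.1 -0.9 -2.2]
t10.7 psi 2.874 twist_z -0.00  shift units [-3.66  2.74  0.12] tool [ 0.4398 -0.0821  0.3397] w 0.0494 F [ 0.1 -0.9 -2.2]
```

Request:
play_rows:
  translation:
    - [-0.6, 0.45, 0]
    - [-0.8, 0.6, 0]
    - [-0.8, 0.6, 0]
    - [-0.8, 0.6, 0]
    - [-0.5, 0.37, 0]
    - [-0.16, 0.12, 0]
    - [0, 0, 0]
  twist:
    - [0, 0, 0]
    - [0, 0, 0]
    - [0, 0, 0]
    - [0, 0, 0]
    - [0, 0, 0]
    - [0, 0, 0]
    - [0, 0, 0]
  gripper: [-1, -1, -1, -1, -1, -1, -1]

```text
time: 11.35
tool_pos: [0.6095, -0.0146, 0.3341]
ee_rot: [-3.141, -0.004, 2.875]
wrist_force: [0.5, 0.0, -2.6]
width: 0.0493
finger_force: 30.0
```

Request:
play_rows:
  translation:
    - [0, 0, 0.7]
    - [0, 0, 0.8]
    - [0, 0, 0.6]
    - [0, 0, 0.25]
    - [0, 0, 0.1]
    - [0, 0, 0]
  twist:
    - [0, 0, 0]
    - [0, 0, 0]
    - [0, 0, 0]
    - [0, 0, 0]
    - [0, 0, 0]
    - [0, 0, 0]
  gripper: [-1, -1, -1, -1, -1, -1]

```text
time: 11.95
tool_pos: [0.6091, -0.0153, 0.2391]
ee_rot: [3.142, 0.0, 2.873]
wrist_force: [0.2, 0.7, -2.7]
width: 0.0495
finger_force: 30.0
```

Run:
```python
from h import *
plan(.61,-.015,.056)
```

```text
t11.9 psi 2.873 twist_z -0.00  shift units [-0.02  0.01  0.08] tool [ 0.6091 -0.0153  0.2391] w 0.0495 F [ 0.2  0.7 -2.7]
```

Request:
play_rows:
  translation:
    - [0, 0, 0.06]
    - [0, 0, 0]
    - [0, 0, 0]
    - [0, 0, 0]
    - [0, 0, -0.4]
    - [0, 0, -0.8]
    - [0, 0, -1]
    - [0, 0, -1]
  twist:
    - [0, 0, 0]
    - [0, 0, 0]
    - [0, 0, 0]
    - [0, 0, 0]
    - [0, 0, 0]
    - [0, 0, 0]
    - [0, 0, 0]
    - [0, 0, 0]
  gripper: [-1, 0.4, 0.4, 0.4, 0.4, 0.4, 0.4, 0.4]

```text
time: 12.75
tool_pos: [0.6092, -0.0149, 0.3657]
ee_rot: [3.142, -0.0, 2.874]
wrist_force: [-0.1, -0.3, 0.6]
width: 0.0658
finger_force: 0.0
```

Run:
```python
from h import *
plan(.42,.20,.24)
```

```text
t12.8 psi 2.874 twist_z -0.00  shift units [ 5.98  3.93 -1.36] tool [ 0.6092 -0.0149  0.3657] w 0.0658 F [-0.1 -0.3  0.6]
```

Request:
play_rows:
  translation:
    - [0.6, 0.4, -0.6]
    - [0.8, 0.53, -0.4]
    - [0.8, 0.53, -0.36]
    - [0.8, 0.53, 0]
    - [0.8, 0.53, 0]
    - [0.8, 0.53, 0]
    - [0.8, 0.53, 0]
    - [0.58, 0.35, 0]
  twist:
    - [0, 0, 0]
    - [0, 0, 0]
    - [0, 0, 0]
    - [0, 0, 0]
    - [0, 0, 0]
    - [0, 0, 0]
    - [0, 0, 0]
    - [0, 0, 0]
  gripper: [1, 1, 1, 1, 1, 1, 1, 1]

```text
time: 13.55
tool_pos: [0.4186, 0.2013, 0.4196]
ee_rot: [3.14, 0.001, 2.875]
wrist_force: [0.1, 0.3, -0.3]
width: 0.0942
finger_force: 0.0
```

Request:
play_rows:
  translation:
    - [0, 0, 0]
  twist:
    - [0, 0, 0]
  gripper: [1]

```text
time: 13.65
tool_pos: [0.4183, 0.2017, 0.4198]
ee_rot: [3.14, 0.001, 2.878]
wrist_force: [0.3, -1.0, 0.4]
width: 0.0942
finger_force: 0.0
```

Run:
```python
from h import *
im,cm=snap('wrist','w5.png')
for t in (110,130):
  for n,p in [('short',(.393,.210,0)),('medium',(.435,.338,0))]:
    print(t,n,*[np.round(v,4) for v in fit(n,im,cm,p,thr=t,maxsat=50,yaws=HEX,pad=40)])
plan(.42,.20,.24)
```

```text
110 short [ 0.4052  0.2169 -0.2027] 0.5407
110 medium [0.4296 0.3475 0.3346] 0.4959
130 short [ 0.3943  0.2072 -0.1504] 0.8957
130 medium [ 0.4363  0.3376 -0.2459] 0.9022
t13.7 psi 2.877 twist_z -0.00  shift units [-0.02 -0.01 -0.01] tool [0.4194 0.2007 0.4196] w 0.0942 F [ 0.9 -0.   0.4]
```

View pics/w5.png

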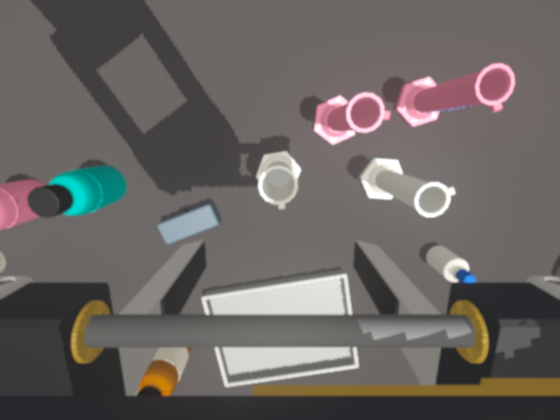

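Short cylinder at (278,178) and white medium at (382,178) with its rim at (432,200). Pink ones are at (335,120) and (418,100). Now refining yaw with other thresholds.

```bash
cat >> h.py <<'E'
def ov(name,im,cm,p,fn,base=0,s=6,pad=12):
    k=dict(cm); r=render(name,p,k,(420*4,560*4),base); cs,_=cv2.findContours(r,0,2); x,y,w,h=cv2.boundingRect(cs[0]); 
    b=cv2.resize(im[:,:,::-1],None,fx=4,fy=4,interpolation=cv2.INTER_CUBIC); cv2.drawContours(b,cs,-1,(0,0,255),1)
    q=pad*4; return cv2.resize(b[max(0,y-q):y+h+q,max(0,x-q):x+w+q],(390,500))
E
python3 - <<'E'
from h import *
im=cv2.imread('pics/w5.png')[:,:,::-1]; cm=robot.camera_model('wrist'); O=[]
for n,p in [('short',(.394,.207,0)),('medium',(.436,.338,0))]:
  best=None
  for t in (140,150,160):
    r=fit(n,im,cm,p,thr=t,maxsat=50,yaws=HEX,pad=40); print(t,n,*[np.round(v,4) for v in r])
    if best is None or r[1]>best[1]: best=r
  O.append(ov(n,im,cm,best[0],''))
cv2.imwrite('pics/o5.png',np.hstack(O))
E
```

```text
140 short [ 0.3952  0.2059 -0.1134] 0.917
150 short [ 0.395  0.206 -0.13 ] 0.9332
160 short [ 0.3947  0.2061 -0.1094] 0.9489
140 medium [0.4381 0.3357 0.6774] 0.9226
150 medium [ 0.4383  0.3357 -0.3331] 0.8542
160 medium [ 0.438   0.3351 -0.3667] 0.3129
```

View pics/o5.png

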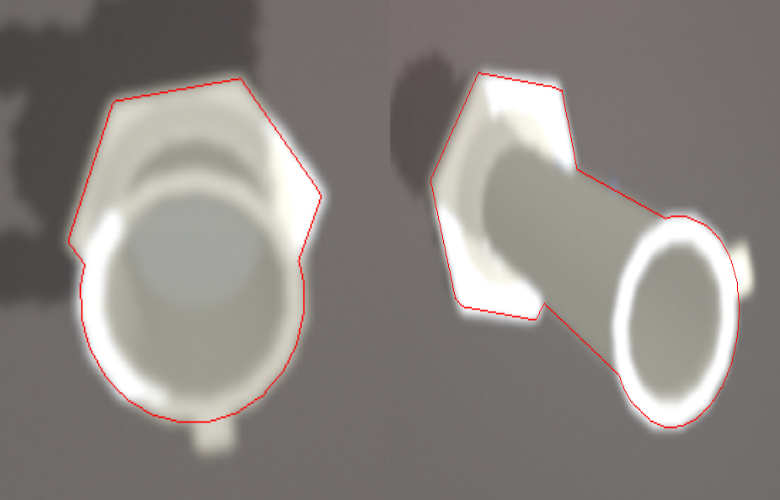

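Fits are tight: the short cylinder's yaw is -0.115 and the medium's about -0.36. Grasping the short one.

Request:
play_rows:
  translation:
    - [0.4, -0.02, 0]
    - [0.23, 0, 0.6]
    - [0, 0, 1]
    - [0, 0, 1]
    - [0, 0, 0.8]
    - [0, 0, 0.5]
    - [0, 0, 0.2]
    - [0, 0, 0]
  twist:
    - [0, 0, 0]
    - [0, 0, 0]
    - [0, 0, 0]
    - [0, 0, 0]
    - [0, 0, 0]
    - [0, 0, 0]
    - [0, 0, 0]
    - [0, 0, 0]
  gripper: [1, 1, 1, 1, 1, 1, 1, 1]

```text
time: 14.5
tool_pos: [0.3956, 0.2052, 0.2538]
ee_rot: [-3.14, -0.002, 2.873]
wrist_force: [0.7, -0.1, 1.1]
width: 0.0938
finger_force: 0.0
```

Run:
```python
from h import *
plan(.3947,.2062,.075)
```

```text
t14.5 psi 2.873 twist_z -0.00  shift units [ 0.03  0.02 -0.03] tool [0.3956 0.2052 0.2538] w 0.0938 F [ 0.7 -0.1  1.1]
```

Request:
play_rows:
  translation:
    - [0, 0, 0]
    - [0, 0, 0]
    - [0, 0, 0]
    - [0, 0, 0]
    - [0, 0, 0]
    - [0, 0, 0]
    - [0, 0, 0]
  twist:
    - [0, 0, 0]
    - [0, 0, 0]
    - [0, 0, 0]
    - [0, 0, 0]
    - [0, 0, 0]
    - [0, 0, 0]
    - [0, 0, 0]
  gripper: [-1, -1, -1, -1, -1, -1, -1]

```text
time: 15.2
tool_pos: [0.3958, 0.2058, 0.2547]
ee_rot: [3.142, 0.0, 2.874]
wrist_force: [0.2, 0.4, -0.4]
width: 0.0418
finger_force: 0.0
```

Request:
play_rows:
  translation:
    - [0, 0, -0.3]
    - [0, 0, -0.5]
    - [0, 0, -0.6]
    - [0, 0, -0.4]
    - [0, 0, -0.2]
    - [0, 0, 0]
    - [0, 0, 0]
  twist:
    - [0, 0, 0]
    - [0, 0, 0.99]
    - [0, 0, 1]
    - [0, 0, 1]
    - [0, 0, 1]
    - [0, 0, 1]
    - [0, 0, 0]
  gripper: [-1, -1, -1, -1, -1, -1, -1]

```text
time: 15.9
tool_pos: [0.3958, 0.2059, 0.3359]
ee_rot: [3.14, 0.001, 2.375]
wrist_force: [0.4, 0.4, 0.1]
width: 0.0331
finger_force: 30.0
```

Run:
```python
from h import *
plan(.5881,.1572,.125,2.378)
im,cm=snap('top'); print(fit('tray',im,cm,(.618,.154,0)))
```

```text
t15.9 psi 2.375 twist_z -0.03  shift units [-4.31  2.45  0.77] tool [0.3958 0.2059 0.3359] w 0.0331 F [0.4 0.4 0.1]
(array([ 0.61982762,  0.15531544, -0.10040013]), np.float64(0.9485499100719424))
```

Request:
play_rows:
  translation:
    - [-0.6, 0.35, 0]
    - [-0.85, 0.48, 0]
    - [-0.85, 0.48, 0]
    - [-0.85, 0.48, 0]
    - [-0.75, 0.43, 0]
    - [-0.41, 0.23, 0]
    - [0, 0, 0.5]
    - [0, 0, 0]
  twist:
    - [0, 0, 0]
    - [0, 0, 0]
    - [0, 0, 0]
    - [0, 0, 0]
    - [0, 0, 0]
    - [0, 0, 0]
    - [0, 0, 0]
    - [0, 0, 0]
  gripper: [-1, -1, -1, -1, -1, -1, -1, -1]

```text
time: 16.75
tool_pos: [0.5878, 0.1563, 0.3111]
ee_rot: [-3.136, -0.004, 2.376]
wrist_force: [-0.4, 0.1, -1.7]
width: 0.0334
finger_force: 30.0
```

Run:
```python
from h import *
plan(.5881,.1572,.078,2.378)
im,cm=snap('scene','s2.png'); w,_=snap('wrist','w6.png')
cv2.imwrite('pics/c6.png',np.hstack([cv2.resize(im[190:310,250:400,::-1],(400,320)),cv2.resize(w[:,:,::-1],(400,320))]))
```

```text
t16.8 psi 2.376 twist_z -0.02  shift units [0.01 0.02 1.33] tool [0.5878 0.1563 0.3111] w 0.0334 F [-0.4  0.1 -1.7]
```

View pics/c6.png

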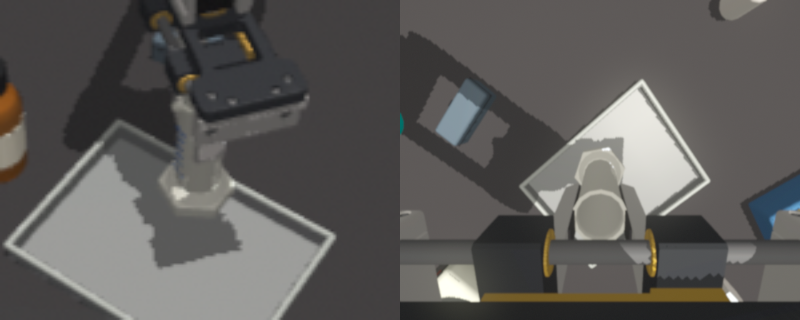

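Short cylinder hangs upright over the tray: foot at (197,190) on the left and (600,168) on the right. Lowering carefully.

Request:
play_rows:
  translation:
    - [0, 0, 0.6]
    - [0, 0, 0.35]
    - [0, 0, 0]
    - [0, 0, 0]
  twist:
    - [0, 0, 0]
    - [0, 0, 0]
    - [0, 0, 0]
    - [0, 0, 0]
  gripper: [-1, -1, -1, -1]

```text
time: 17.25
tool_pos: [0.5877, 0.157, 0.277]
ee_rot: [-3.142, -0.0, 2.375]
wrist_force: [0.3, 0.4, -0.1]
width: 0.0338
finger_force: 30.0
```

Request:
play_rows:
  translation:
    - [0, 0, 0.05]
    - [0, 0, 0]
  twist:
    - [0, 0, 0]
    - [0, 0, 0]
  gripper: [-1, -1]

```text
time: 17.45
tool_pos: [0.5881, 0.1569, 0.2756]
ee_rot: [3.14, 0.001, 2.375]
wrist_force: [-0.8, 0.6, -0.3]
width: 0.0337
finger_force: 30.0
```

Request:
play_rows:
  translation:
    - [0, 0, 0.05]
    - [0, 0, 0]
  twist:
    - [0, 0, 0]
    - [0, 0, 0]
  gripper: [-1, -1]

```text
time: 17.65
tool_pos: [0.5879, 0.1568, 0.2728]
ee_rot: [3.141, 0.0, 2.375]
wrist_force: [-0.2, -0.3, -0.3]
width: 0.0335
finger_force: 30.0
```

Request:
play_rows:
  translation:
    - [0, 0, 0.05]
    - [0, 0, 0]
  twist:
    - [0, 0, 0]
    - [0, 0, 0]
  gripper: [-1, -1]

```text
time: 17.85
tool_pos: [0.5878, 0.1567, 0.2703]
ee_rot: [-3.141, -0.0, 2.375]
wrist_force: [0.7, 0.5, -0.8]
width: 0.0335
finger_force: 30.0
```

Request:
play_rows:
  translation:
    - [0, 0, 0.05]
    - [0, 0, 0]
    - [0, 0, 0.05]
    - [0, 0, 0]
  twist:
    - [0, 0, 0]
    - [0, 0, 0]
    - [0, 0, 0]
    - [0, 0, 0]
  gripper: [-1, -1, -1, -1]

```text
time: 18.25
tool_pos: [0.5878, 0.1567, 0.2663]
ee_rot: [-3.141, -0.0, 2.375]
wrist_force: [-0.1, -0.3, 0.1]
width: 0.0336
finger_force: 30.0
```

Request:
play_rows:
  translation:
    - [0, 0, 0.05]
    - [0, 0, 0]
  twist:
    - [0, 0, 0]
    - [0, 0, 0]
  gripper: [-1, -1]

```text
time: 18.45
tool_pos: [0.588, 0.1567, 0.2659]
ee_rot: [3.141, 0.001, 2.375]
wrist_force: [-1.7, -1.3, 3.2]
width: 0.0337
finger_force: 30.0
```

Request:
play_rows:
  translation:
    - [0, 0, 0.05]
    - [0, 0, 0]
  twist:
    - [0, 0, 0]
    - [0, 0, 0]
  gripper: [-1, -1]

```text
time: 18.65
tool_pos: [0.5881, 0.1567, 0.2658]
ee_rot: [3.14, 0.002, 2.375]
wrist_force: [-3.6, -1.4, 10.1]
width: 0.0336
finger_force: 30.0
```

Request:
play_rows:
  translation:
    - [0, 0, -0.04]
    - [0, 0, 0]
    - [0, 0, 0]
    - [0, 0, 0]
    - [0, 0, 0]
    - [0, 0, -0.5]
    - [0, 0, -1]
    - [0, 0, -1]
  twist:
    - [0, 0, 0]
    - [0, 0, 0]
    - [0, 0, 0]
    - [0, 0, 0]
    - [0, 0, 0]
    - [0, 0, 0]
    - [0, 0, 0]
    - [0, 0, 0]
  gripper: [-1, 0.6, 0.6, 0.6, 0.6, 0.6, 0.6, 0.6]

```text
time: 19.45
tool_pos: [0.5877, 0.1567, 0.3638]
ee_rot: [-3.139, -0.002, 2.375]
wrist_force: [0.8, -0.1, 0.3]
width: 0.075
finger_force: 0.0
```

Request:
play_rows:
  translation:
    - [0, 0, -1]
    - [0, 0, -0.3]
    - [0, 0, 0]
    - [0, 0, 0]
    - [0, 0, 0]
    - [0, 0, 0]
  twist:
    - [0, 0, -0.8]
    - [0, 0, -0.8]
    - [0, 0, -0.8]
    - [0, 0, -0.8]
    - [0, 0, -0.84]
    - [0, 0, 0]
  gripper: [1, 1, 1, 1, 1, 1]

```text
time: 20.05
tool_pos: [0.588, 0.1568, 0.4159]
ee_rot: [-3.141, -0.0, 2.779]
wrist_force: [-0.1, 0.3, 0.5]
width: 0.0942
finger_force: 0.0
```

Run:
```python
from h import *
im,cm=snap('wrist','w7.png'); print(im[150:300:20,280].max(1))
for t in (150,170,190,210):
  r=fit('short',im,cm,(.588,.157,0),thr=t,maxsat=50,yaws=HEX-.6,pad=40,base=.003); print(t,*[np.round(v,4) for v in r])
plan(.4381,.3357,.23,2.779)
```

```text
[ 72 136 139 141 246 205 110  97]
150 [ 0.598   0.1537 -0.9333] 0.537
170 [ 0.6006  0.1604 -0.8196] 0.5487
190 [ 0.6019  0.1641 -0.3663] 0.307
210 [ 0.5896  0.18   -1.964 ] 0.3551
t20.1 psi 2.777 twist_z -0.02  shift units [5.09 2.85 0.15] tool [0.588  0.1568 0.4159] w 0.0941 F [-0.  -0.8  0.1]
```

View pics/w7.png

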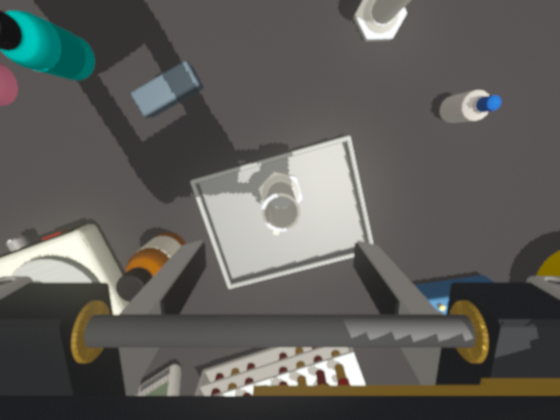

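Short stands in the tray at (281,205), upright; the amber bottle at (155,262) and stirrer are undisturbed. Silhouettes fail on the grey tray, so I'll use an edge fit.

```bash
cat >> h.py <<'E'
def efit(name,im,cm,p0,base=0,sig=2.5,dy=.15,dx=.005):
    g=cv2.cvtColor(cv2.resize(im,None,fx=4,fy=4,interpolation=cv2.INTER_CUBIC),cv2.COLOR_RGB2LAB).astype(np.float32)[:,:,0]
    g=cv2.GaussianBlur(g,(0,0),sig); G=np.hypot(cv2.Sobel(g,-1,1,0),cv2.Sobel(g,-1,0,1)); G=np.minimum(G,12.)
    def cost(p):
        if abs(p[2]-p0[2])>.3: return 0
        r=render(name,p,cm,G.shape,base); cs,_=cv2.findContours(r,0,cv2.CHAIN_APPROX_NONE); c=cs[0][:,0]
        return -float(G[c[:,1],c[:,0]].mean())
    best=None
    for y in (-dy,-dy/3,dy/3,dy):
      for ex in (-dx,dx):
        for ey in (-dx,dx):
          x0=np.array([p0[0]+ex/2,p0[1]+ey/2,p0[2]+y]); sim=x0+np.array([[0,0,0],[-ex,0,0],[0,-ey,0],[0,0,-y]])
          o=minimize(cost,x0,method='Nelder-Mead',options=dict(initial_simplex=sim,xatol=1e-4,fatol=1e-4,maxiter=120))
          if best is None or o.fun<best.fun: best=o
    return best.x.round(4),-round(best.fun,2),-round(cost(p0),2)
E
python3 - <<'E'
from h import *
im=cv2.imread('pics/w7.png')[:,:,::-1]; cm=robot.camera_model('wrist')
for s in (2.5,4): print(efit('short',im,cm,np.array([.588,.157,-.614]),.003,s), efit('tray',im,cm,np.array([.619,.155,-.095]),0,s))
im5=cv2.imread('pics/w5.png')[:,:,::-1]
E
```

```text
(array([ 0.5875,  0.1586, -0.6158]), np.float64(11.8), 10.17) (array([ 0.6135,  0.1505, -0.0871]), np.float64(11.78), 9.84)
(array([ 0.5874,  0.1586, -0.6989]), np.float64(11.74), 10.2) (array([ 0.6134,  0.1503, -0.0846]), np.float64(11.81), 10.67)
```

Request:
play_rows:
  translation:
    - [0.75, 0.42, 0]
    - [0.85, 0.47, 0]
    - [0.85, 0.47, 0]
    - [0.85, 0.47, 0]
    - [0.85, 0.48, 0]
    - [0.6, 0.34, 0]
    - [0.34, 0.2, 0]
    - [0, 0, 0]
  twist:
    - [0, 0, 0]
    - [0, 0, 0]
    - [0, 0, 0]
    - [0, 0, 0]
    - [0, 0, 0]
    - [0, 0, 0]
    - [0, 0, 0]
    - [0, 0, 0]
  gripper: [1, 1, 1, 1, 1, 1, 1, 1]

```text
time: 20.9
tool_pos: [0.4371, 0.3367, 0.4163]
ee_rot: [3.141, 0.0, 2.781]
wrist_force: [0.8, -0.7, -1.0]
width: 0.0941
finger_force: 0.0
```

```bash
sed -i 's/np.minimum(G,12.)/np.minimum(G,40.)/' h.py
python3 - <<'E'
from h import *
im,cm=snap('wrist','w8.png')
for t in (130,140,150):
  r=fit('medium',im,cm,(.438,.3357,0),thr=t,maxsat=50,yaws=HEX-.36,pad=40); print(t,*[np.round(v,4) for v in r])
print(efit('medium',im,cm,np.array([.438,.3357,-.36])))
plan(.4381,.3357,.095,2.779)
E
```

```text
130 [ 0.4375  0.336  -0.1332] 0.8778
140 [ 0.437   0.3362 -0.2239] 0.8985
150 [ 0.4366  0.3363 -0.2814] 0.9161
(array([ 0.4364,  0.3367, -0.3755]), np.float64(38.89), 35.69)
t20.9 psi 2.779 twist_z 0.00  shift units [-0.   -0.    3.53] tool [0.4379 0.3358 0.4163] w 0.094 F [ 0.6 -0.3 -0.5]
```

Request:
play_rows:
  translation:
    - [0.03, 0, 0.6]
    - [0, 0, 0.9]
    - [0, 0, 0.9]
    - [0, 0, 0.7]
    - [0, 0, 0.43]
    - [0, 0, 0]
    - [0, 0, 0]
    - [0, 0, 0]
  twist:
    - [0, 0, 0]
    - [0, 0, 0]
    - [0, 0, 0]
    - [0, 0, 0]
    - [0, 0, 0]
    - [0, 0, 0]
    - [0, 0, 0]
    - [0, 0, 0]
  gripper: [0.3, 0.3, 0.3, 0.3, 0.3, 0.3, -1, -1]

```text
time: 21.75
tool_pos: [0.4379, 0.3358, 0.2769]
ee_rot: [3.139, 0.002, 2.778]
wrist_force: [-0.5, -0.5, -0.1]
width: 0.0484
finger_force: 0.0
```

Request:
play_rows:
  translation:
    - [0, 0, 0]
    - [0, 0, 0]
    - [0, 0, 0]
    - [0, 0, 0]
    - [0, 0, 0]
  twist:
    - [0, 0, 0]
    - [0, 0, 0]
    - [0, 0, 0]
    - [0, 0, 0]
    - [0, 0, 0]
  gripper: [-1, -1, -1, -1, -1]

```text
time: 22.25
tool_pos: [0.437, 0.3362, 0.2759]
ee_rot: [3.141, 0.001, 2.779]
wrist_force: [-0.1, -1.3, 3.4]
width: 0.0269
finger_force: 30.0
```

Run:
```python
from h import *
plan(.6306,.1273,.18,2.535); print(robot.get_obs()['finger_force'])
```

```text
t22.2 psi 2.779 twist_z 2.44  shift units [-6.95 -1.53 -2.1 ] tool [0.437  0.3362 0.2759] w 0.0269 F [-0.1 -1.3  3.4]
30.000185072422028
```

Request:
play_rows:
  translation:
    - [0, 0, -0.4]
    - [0, 0, -0.8]
    - [0, 0, -0.9]
    - [0, 0, -0.9]
    - [0, 0, -0.5]
    - [0, 0, 0]
  twist:
    - [0, 0, 0]
    - [0, 0, 0.6]
    - [0, 0, 0.8]
    - [0, 0, 0.8]
    - [0, 0, 0.24]
    - [0, 0, 0]
  gripper: [-1, -1, -1, -1, -1, -1]

```text
time: 22.85
tool_pos: [0.4371, 0.3362, 0.419]
ee_rot: [3.135, 0.003, 2.535]
wrist_force: [0.3, -0.1, -0.7]
width: 0.0264
finger_force: 30.0
```

Request:
play_rows:
  translation:
    - [-0.6, -0.13, 0]
    - [-0.95, -0.21, 0]
    - [-0.95, -0.21, 0]
    - [-0.95, -0.21, 0]
    - [-0.95, -0.21, 0]
    - [-0.95, -0.21, 0]
    - [-0.9, -0.2, 0]
    - [-0.5, -0.11, 0]
  twist:
    - [0, 0, 0]
    - [0, 0, 0]
    - [0, 0, 0]
    - [0, 0, 0]
    - [0, 0, 0]
    - [0, 0, 0]
    - [0, 0, 0]
    - [0, 0, 0]
  gripper: [-1, -1, -1, -1, -1, -1, -1, -1]

```text
time: 23.65
tool_pos: [0.6261, 0.1309, 0.4118]
ee_rot: [-3.138, -0.003, 2.533]
wrist_force: [0.3, 0.0, -0.1]
width: 0.027
finger_force: 30.0
```

Request:
play_rows:
  translation:
    - [-0.2, -0.04, 0]
    - [0, 0, 0]
    - [0, 0, 0]
  twist:
    - [0, 0, 0]
    - [0, 0, 0]
    - [0, 0, 0]
  gripper: [-1, -1, -1]

```text
time: 23.95
tool_pos: [0.6298, 0.1283, 0.4148]
ee_rot: [3.141, -0.001, 2.536]
wrist_force: [0.1, -0.4, -0.3]
width: 0.0268
finger_force: 30.0
```

Run:
```python
from h import *
for i in range(3): plan(.6306,.1273,.098,2.535)
```

```text
t23.9 psi 2.536 twist_z 0.01  shift units [-0.03 -0.01  3.42] tool [0.6298 0.1283 0.4148] w 0.0268 F [ 0.1 -0.4 -0.3]
t23.9 psi 2.536 twist_z 0.01  shift units [-0.03 -0.01  3.42] tool [0.6298 0.1283 0.4148] w 0.0268 F [ 0.1 -0.4 -0.3]
t23.9 psi 2.536 twist_z 0.01  shift units [-0.03 -0.01  3.42] tool [0.6298 0.1283 0.4148] w 0.0268 F [ 0.1 -0.4 -0.3]
```

Request:
play_rows:
  translation:
    - [-0.05, 0, 0.5]
    - [0, 0, 0.8]
    - [0, 0, 0.8]
    - [0, 0, 0.6]
    - [0, 0, 0.4]
    - [0, 0, 0.15]
    - [0, 0, 0]
    - [0, 0, 0]
  twist:
    - [0, 0, 0]
    - [0, 0, 0]
    - [0, 0, 0]
    - [0, 0, 0]
    - [0, 0, 0]
    - [0, 0, 0]
    - [0, 0, 0]
    - [0, 0, 0]
  gripper: [-1, -1, -1, -1, -1, -1, -1, -1]

```text
time: 24.75
tool_pos: [0.6323, 0.1265, 0.2869]
ee_rot: [3.14, 0.002, 2.535]
wrist_force: [0.4, 0.0, 0.5]
width: 0.0264
finger_force: 30.0
```

Request:
play_rows:
  translation:
    - [0, 0, 0.1]
    - [0, 0, 0]
    - [0, 0, 0.06]
    - [0, 0, 0]
  twist:
    - [0, 0, 0]
    - [0, 0, 0]
    - [0, 0, 0]
    - [0, 0, 0]
  gripper: [-1, -1, -1, -1]

```text
time: 25.15
tool_pos: [0.6321, 0.126, 0.2789]
ee_rot: [3.141, 0.0, 2.535]
wrist_force: [0.2, 0.6, 1.7]
width: 0.0267
finger_force: 30.0
```

Run:
```python
from h import *
plan(.6306,.1273,.098,2.535)
```

```text
t25.1 psi 2.535 twist_z -0.00  shift units [0.05 0.   0.02] tool [0.6321 0.126  0.2789] w 0.0267 F [0.2 0.6 1.7]
```

Request:
play_rows:
  translation:
    - [0.045, 0, 0]
    - [0.045, 0, 0]
    - [0, 0, 0]
    - [0, 0, 0]
    - [0, 0, 0]
    - [0, 0, 0]
    - [0, 0, -0.3]
    - [0, 0, -0.8]
  twist:
    - [0, 0, 0]
    - [0, 0, 0]
    - [0, 0, 0]
    - [0, 0, 0]
    - [0, 0, 0]
    - [0, 0, 0]
    - [0, 0, 0]
    - [0, 0, 0]
  gripper: [-1, -1, -1, 0.2, 0.2, 0.2, 0.2, 0.2]

```text
time: 25.95
tool_pos: [0.6283, 0.128, 0.3195]
ee_rot: [-3.136, -0.006, 2.535]
wrist_force: [1.1, 0.8, 0.0]
width: 0.056
finger_force: 0.0
```

Request:
play_rows:
  translation:
    - [0, 0, -0.9]
    - [0, 0, -0.9]
    - [0, 0, -0.7]
    - [0, 0, 0]
    - [0, 0, 0]
  twist:
    - [0, 0, 0]
    - [0, 0, 0]
    - [0, 0, 0]
    - [0, 0, 0]
    - [0, 0, 0]
  gripper: [1, 1, 1, 1, 1]

```text
time: 26.45
tool_pos: [0.629, 0.1281, 0.4239]
ee_rot: [3.14, 0.002, 2.535]
wrist_force: [0.1, 0.2, -0.5]
width: 0.092
finger_force: 0.0
```

Run:
```python
from h import *
im,cm=snap('wrist','w9.png')
a=efit('short',im,cm,np.array([.588,.157,-.614]),.003); b=efit('medium',im,cm,np.array([.6298,.1283,-.614]),.003); print(a,b,np.hypot(*(a[0]-b[0])[:2]))
cv2.imwrite('pics/o9.png',np.hstack([ov('short',im,cm,a[0],'',.003),ov('medium',im,cm,b[0],'',.003)]))
plan(.5,-.3,.25,.891)
```

```text
(array([ 0.5871,  0.1585, -0.5973]), np.float64(24.53), 19.87) (array([ 0.6285,  0.1289, -0.5837]), np.float64(25.83), 24.47) 0.05089322155258007
t26.5 psi 2.535 twist_z 16.44  shift units [-10.35   4.22  -0.2 ] tool [0.6289 0.1281 0.4219] w 0.0933 F [ 0.2 -0.4 -0.4]
```

View pics/o9.png

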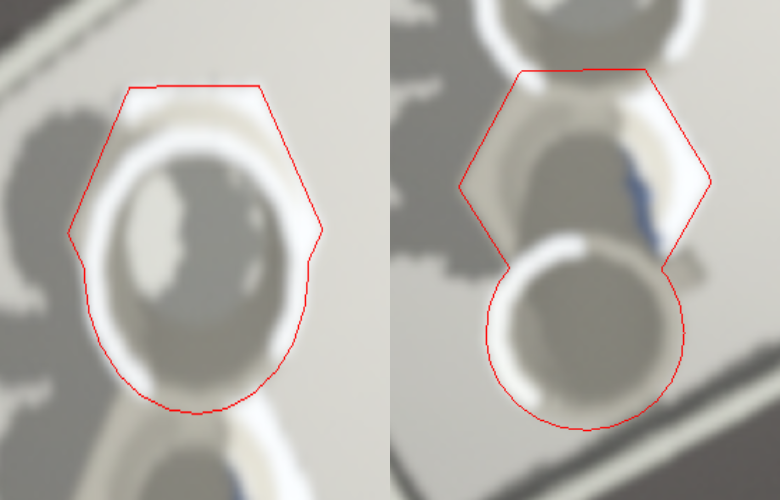

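Overlays fit well: both stand upright and parallel, with about a 1 mm gap flat to flat. Now turning for the tall one.

Request:
play_rows:
  translation:
    - [0, 0, 0]
    - [0, 0, 0]
    - [0, 0, 0]
    - [0, 0, 0]
    - [0, 0, 0]
    - [0, 0, 0]
    - [0, 0, 0]
    - [0, 0, 0]
  twist:
    - [0, 0, 0.8]
    - [0, 0, 1]
    - [0, 0, 1]
    - [0, 0, 1]
    - [0, 0, 1]
    - [0, 0, 1]
    - [0, 0, 1]
    - [0, 0, 1]
  gripper: [1, 1, 1, 1, 1, 1, 1, 1]

```text
time: 27.3
tool_pos: [0.629, 0.1281, 0.4196]
ee_rot: [-3.136, -0.0, 1.751]
wrist_force: [-0.2, -1.0, -0.6]
width: 0.0937
finger_force: 0.0
```

Request:
play_rows:
  translation:
    - [0, 0, 0]
    - [0, 0, 0]
    - [0, 0, 0]
    - [0, 0, 0]
    - [0, 0, 0]
    - [0, 0, 0]
    - [0, 0, 0]
    - [0, 0, 0]
  twist:
    - [0, 0, 1]
    - [0, 0, 1]
    - [0, 0, 1]
    - [0, 0, 1]
    - [0, 0, 1]
    - [0, 0, 1]
    - [0, 0, 1]
    - [0, 0, 1]
  gripper: [1, 1, 1, 1, 1, 1, 1, 1]

```text
time: 28.1
tool_pos: [0.629, 0.1281, 0.4196]
ee_rot: [-3.138, 0.003, 0.951]
wrist_force: [0.2, 0.3, -0.2]
width: 0.0939
finger_force: 0.0
```

Request:
play_rows:
  translation:
    - [0, 0, 0]
    - [-0.7, 0.29, 0]
    - [-0.9, 0.37, 0]
    - [-0.9, 0.37, 0]
    - [-0.9, 0.37, 0]
    - [-0.9, 0.37, 0]
    - [-0.9, 0.37, 0]
    - [-0.9, 0.37, 0]
  twist:
    - [0, 0, 0.64]
    - [0, 0, 0]
    - [0, 0, 0]
    - [0, 0, 0]
    - [0, 0, 0]
    - [0, 0, 0]
    - [0, 0, 0]
    - [0, 0, 0]
  gripper: [1, 1, 1, 1, 1, 1, 1, 1]

```text
time: 28.9
tool_pos: [0.5529, -0.1261, 0.4199]
ee_rot: [-3.137, 0.002, 0.891]
wrist_force: [0.6, 0.5, -0.1]
width: 0.094
finger_force: 0.0
```

Request:
play_rows:
  translation:
    - [-0.9, 0.37, 0]
    - [-0.9, 0.37, 0]
    - [-0.9, 0.37, 0]
    - [-0.9, 0.37, 0]
    - [-0.5, 0.2, 0]
    - [0, 0, 0]
  twist:
    - [0, 0, 0]
    - [0, 0, 0]
    - [0, 0, 0]
    - [0, 0, 0]
    - [0, 0, 0]
    - [0, 0, 0]
  gripper: [1, 1, 1, 1, 1, 1]

```text
time: 29.5
tool_pos: [0.5017, -0.2971, 0.4195]
ee_rot: [-3.136, 0.001, 0.886]
wrist_force: [-1.1, 0.2, -0.1]
width: 0.0939
finger_force: 0.0
```

Run:
```python
from h import *
im,cm=snap('wrist','w10.png')
for t in (130,150): print(*[np.round(v,4) for v in fit('tall',im,cm,(.456,-.336,.37),thr=t,maxsat=50,yaws=HEX+.37,pad=40)])
print(efit('tall',im,cm,np.array([.456,-.336,.37])))
plan(.456,-.336,.25,.891)
```

```text
[ 0.4564 -0.3368  0.3398] 0.3384
[ 0.4572 -0.3362  0.3535] 0.2835
(array([ 0.457 , -0.3362,  0.4046]), np.float64(38.67), 36.79)
t29.6 psi 0.888 twist_z -0.03  shift units [-1.51 -0.26 -0.25] tool [ 0.5023 -0.2955  0.42  ] w 0.094 F [ 0.1 -0.3 -0.3]
```

Request:
play_rows:
  translation:
    - [-0.8, -0.13, 0]
    - [-0.7, -0.12, 0]
    - [0, 0, 0]
    - [0, 0, 0]
  twist:
    - [0, 0, 0]
    - [0, 0, 0]
    - [0, 0, 0]
    - [0, 0, 0]
  gripper: [0.4, 0.4, 0.4, 0.4]

```text
time: 29.95
tool_pos: [0.4577, -0.3339, 0.4219]
ee_rot: [-3.14, -0.001, 0.891]
wrist_force: [-0.5, 0.8, -0.5]
width: 0.067
finger_force: 0.0
```

Run:
```python
from h import *
im,cm=snap('wrist','w11.png')
for t in (100,130,150): print(*[np.round(v,4) for v in fit('tall',im,cm,(.4567,-.336,.37),thr=t,maxsat=50,yaws=HEX+.37,pad=40)])
print(efit('tall',im,cm,np.array([.456,-.336,.37])))
plan(.4567,-.3362,.112,.891)
```

```text
[ 0.4561 -0.3379  0.461 ] 0.5092
[ 0.4562 -0.3372  0.219 ] 0.735
[ 0.4564 -0.337   0.2896] 0.8977
(array([ 0.4564, -0.3366,  0.3542]), np.float64(38.78), 34.56)
t30.0 psi 0.892 twist_z 0.01  shift units [-0.07  0.01  3.25] tool [ 0.458  -0.3337  0.422 ] w 0.0665 F [ 0.8 -0.6 -1. ]
```

Request:
play_rows:
  translation:
    - [-0.08, 0.01, 0.6]
    - [0, 0, 0.9]
    - [0, 0, 0.8]
    - [0, 0, 0.6]
    - [0, 0, 0.3]
    - [0, 0, 0]
    - [0, 0, 0]
    - [0, 0, 0]
  twist:
    - [0, 0, 0]
    - [0, 0, 0]
    - [0, 0, 0]
    - [0, 0, 0]
    - [0, 0, 0]
    - [0, 0, 0]
    - [0, 0, 0]
    - [0, 0, 0]
  gripper: [0.3, 0.3, 0.3, 0.3, 0.3, 0.3, -1, -1]

```text
time: 30.8
tool_pos: [0.4563, -0.3377, 0.2968]
ee_rot: [3.138, -0.0, 0.891]
wrist_force: [-0.0, -0.3, -1.0]
width: 0.0486
finger_force: 0.0
```

Request:
play_rows:
  translation:
    - [0, 0, 0]
    - [0, 0, 0]
    - [0, 0, 0]
    - [0, 0, 0]
    - [0, 0, 0]
    - [0, 0, 0]
    - [0, 0, 0]
  twist:
    - [0, 0, 0]
    - [0, 0, 0]
    - [0, 0, 0]
    - [0, 0, 0]
    - [0, 0, 0]
    - [0, 0, 0]
    - [0, 0, 0]
  gripper: [-1, -1, -1, -1, -1, -1, -1]

```text
time: 31.5
tool_pos: [0.4557, -0.3377, 0.295]
ee_rot: [3.141, 0.0, 0.891]
wrist_force: [0.9, 1.0, 2.1]
width: 0.0207
finger_force: 30.0
```

Run:
```python
from h import *
o=robot.get_obs(); print(o['width'],o['finger_force'],o['tool_pos'])
for q in [(.47,-.3),(.47,.26),(.645,.26),(.636,.1816)]: plan(*q,.2,.968)
```

```text
0.020650916160104477 29.994711577892303 [ 0.45565534 -0.33767838  0.29503004]
t31.5 psi 0.891 twist_z -0.77  shift units [ 0.98 -0.24 -2.12] tool [ 0.4557 -0.3377  0.295 ] w 0.0207 F [0.9 1.  2.1]
t31.5 psi 0.891 twist_z -0.77  shift units [12.51 -8.18 -2.12] tool [ 0.4557 -0.3377  0.295 ] w 0.0207 F [0.9 1.  2.1]
t31.5 psi 0.891 twist_z -0.77  shift units [14.99 -4.57 -2.12] tool [ 0.4557 -0.3377  0.295 ] w 0.0207 F [0.9 1.  2.1]
t31.5 psi 0.891 twist_z -0.77  shift units [13.25 -3.65 -2.12] tool [ 0.4557 -0.3377  0.295 ] w 0.0207 F [0.9 1.  2.1]
```

Request:
play_rows:
  translation:
    - [0, 0, -0.4]
    - [0, 0, -0.8]
    - [0, 0, -0.6]
    - [0, 0, -0.3]
    - [0, 0, 0]
    - [0.5, -0.33, 0]
    - [0.78, -0.51, 0]
    - [0.78, -0.51, 0]
  twist:
    - [0, 0, 0]
    - [0, 0, -0.3]
    - [0, 0, -0.3]
    - [0, 0, -0.17]
    - [0, 0, 0]
    - [0, 0, 0]
    - [0, 0, 0]
    - [0, 0, 0]
  gripper: [-1, -1, -1, -1, -1, -1, -1, -1]

```text
time: 32.3
tool_pos: [0.4575, -0.2383, 0.376]
ee_rot: [-3.137, -0.0, 0.966]
wrist_force: [-0.2, 0.3, -0.9]
width: 0.0208
finger_force: 30.0
```

Request:
play_rows:
  translation:
    - [0.78, -0.51, 0]
    - [0.78, -0.51, 0]
    - [0.78, -0.51, 0]
    - [0.78, -0.51, 0]
    - [0.78, -0.51, 0]
    - [0.78, -0.51, 0]
    - [0.78, -0.51, 0]
    - [0.78, -0.51, 0]
  twist:
    - [0, 0, 0]
    - [0, 0, 0]
    - [0, 0, 0]
    - [0, 0, 0]
    - [0, 0, 0]
    - [0, 0, 0]
    - [0, 0, 0]
    - [0, 0, 0]
  gripper: [-1, -1, -1, -1, -1, -1, -1, -1]

```text
time: 33.1
tool_pos: [0.4645, 0.0605, 0.3765]
ee_rot: [-3.139, 0.002, 0.967]
wrist_force: [1.3, 0.8, -0.9]
width: 0.0211
finger_force: 30.0
```

Request:
play_rows:
  translation:
    - [0.78, -0.51, 0]
    - [0.78, -0.51, 0]
    - [0.78, -0.51, 0]
    - [0.78, -0.51, 0]
    - [0.78, -0.51, 0]
    - [0.3, -0.2, 0]
    - [0, 0, 0]
  twist:
    - [0, 0, 0]
    - [0, 0, 0]
    - [0, 0, 0]
    - [0, 0, 0]
    - [0, 0, 0]
    - [0, 0, 0]
    - [0, 0, 0]
  gripper: [-1, -1, -1, -1, -1, -1, -1]

```text
time: 33.8
tool_pos: [0.4693, 0.261, 0.3767]
ee_rot: [-3.14, 0.003, 0.97]
wrist_force: [0.1, -0.6, 0.1]
width: 0.0209
finger_force: 30.0
```

Request:
play_rows:
  translation:
    - [0.4, 0.55, 0]
    - [0.5, 0.72, 0]
    - [0.5, 0.72, 0]
    - [0.5, 0.72, 0]
    - [0.4, 0.6, 0]
    - [0.18, 0.3, 0]
    - [0, 0, 0]
  twist:
    - [0, 0, 0]
    - [0, 0, 0]
    - [0, 0, 0]
    - [0, 0, 0]
    - [0, 0, 0]
    - [0, 0, 0]
    - [0, 0, 0]
  gripper: [-1, -1, -1, -1, -1, -1, -1]

```text
time: 34.5
tool_pos: [0.6468, 0.2569, 0.3766]
ee_rot: [-3.141, 0.003, 0.964]
wrist_force: [-0.3, -0.8, -0.8]
width: 0.0205
finger_force: 30.0
```

Run:
```python
from h import *
plan(.636,.1816,.116,.968)
print(robot.get_obs()['joint_positions'])
```

```text
t34.5 psi 0.964 twist_z -0.04  shift units [-1.7   0.85  2.02] tool [0.6468 0.2569 0.3766] w 0.0205 F [-0.3 -0.8 -0.8]
[ 2.96901540e-01  4.25372360e-01  1.01242107e+00 -1.19523670e-03
  1.70651986e+00  9.03628715e-01]
```

Request:
play_rows:
  translation:
    - [-0.5, 0.25, 0]
    - [-0.7, 0.35, 0]
    - [-0.4, 0.2, 0]
    - [-0.1, 0.05, 0]
    - [0, 0, 0]
    - [0, 0, 0]
  twist:
    - [0, 0, 0]
    - [0, 0, 0]
    - [0, 0, 0]
    - [0, 0, 0]
    - [0, 0, 0]
    - [0, 0, 0]
  gripper: [-1, -1, -1, -1, -1, -1]

```text
time: 35.1
tool_pos: [0.6341, 0.1849, 0.3789]
ee_rot: [-3.141, -0.001, 0.968]
wrist_force: [-0.3, 1.2, -0.3]
width: 0.0204
finger_force: 30.0
```

Run:
```python
from h import *
plan(.636,.1816,.118,.968)
```

```text
t35.1 psi 0.968 twist_z 0.00  shift units [-0.04  0.09  2.02] tool [0.6341 0.1849 0.3789] w 0.0204 F [-0.3  1.2 -0.3]
```

Request:
play_rows:
  translation:
    - [0, 0.09, 0.3]
    - [0, 0, 0.6]
    - [0, 0, 0.5]
    - [0, 0, 0.3]
    - [0, 0, 0]
    - [0, 0, 0]
  twist:
    - [0, 0, 0]
    - [0, 0, 0]
    - [0, 0, 0]
    - [0, 0, 0]
    - [0, 0, 0]
    - [0, 0, 0]
  gripper: [-1, -1, -1, -1, -1, -1]

```text
time: 35.7
tool_pos: [0.6375, 0.1826, 0.3107]
ee_rot: [-3.142, -0.0, 0.968]
wrist_force: [-0.0, -0.3, 0.4]
width: 0.0204
finger_force: 30.0
```

Run:
```python
from h import *
plan(.636,.1816,.118,.968)
```

```text
t35.7 psi 0.968 twist_z 0.00  shift units [-0.04 -0.02  0.32] tool [0.6375 0.1826 0.3107] w 0.0204 F [-0.  -0.3  0.4]
```

Request:
play_rows:
  translation:
    - [0, 0, 0.1]
    - [0, 0, 0]
    - [0, 0, 0.1]
    - [0, 0, 0]
    - [0, 0, 0]
  twist:
    - [0, 0, 0]
    - [0, 0, 0]
    - [0, 0, 0]
    - [0, 0, 0]
    - [0, 0, 0]
  gripper: [-1, -1, -1, -1, -1]

```text
time: 36.2
tool_pos: [0.6373, 0.1822, 0.3027]
ee_rot: [-3.141, -0.0, 0.968]
wrist_force: [-1.1, 0.5, 0.1]
width: 0.0209
finger_force: 30.0
```

Request:
play_rows:
  translation:
    - [0, 0, 0.08]
    - [0, 0, 0]
    - [0, 0, 0]
  twist:
    - [0, 0, 0]
    - [0, 0, 0]
    - [0, 0, 0]
  gripper: [-1, -1, -1]

```text
time: 36.5
tool_pos: [0.6373, 0.1823, 0.2993]
ee_rot: [-3.141, 0.0, 0.968]
wrist_force: [0.1, -1.1, -0.8]
width: 0.021
finger_force: 30.0
```

Run:
```python
from h import *
plan(.635,.1802,.118,.968)
```

```text
t36.5 psi 0.968 twist_z -0.00  shift units [-0.07 -0.02  0.03] tool [0.6373 0.1823 0.2993] w 0.021 F [ 0.1 -1.1 -0.8]
```

Request:
play_rows:
  translation:
    - [-0.05, 0, 0]
    - [-0.05, 0, 0]
    - [-0.03, 0, 0]
    - [0, 0, 0.03]
    - [0, 0, 0]
    - [0, 0, 0]
  twist:
    - [0, 0, 0]
    - [0, 0, 0]
    - [0, 0, 0]
    - [0, 0, 0]
    - [0, 0, 0]
    - [0, 0, 0]
  gripper: [-1, -1, -1, -1, -1, -1]

```text
time: 37.1
tool_pos: [0.6343, 0.178, 0.2982]
ee_rot: [-3.141, 0.0, 0.968]
wrist_force: [0.1, -0.8, -0.6]
width: 0.0205
finger_force: 30.0
```

Request:
play_rows:
  translation:
    - [0, 0, 0]
    - [0, 0, 0]
    - [0, 0, 0]
    - [0, 0, -0.3]
    - [0, 0, -0.7]
    - [0, 0, -0.9]
    - [0, 0, -0.6]
    - [0, 0, 0]
  twist:
    - [0, 0, 0]
    - [0, 0, 0]
    - [0, 0, 0]
    - [0, 0, 0]
    - [0, 0, 0]
    - [0, 0, 0]
    - [0, 0, 0]
    - [0, 0, 0]
  gripper: [0, 0, 0, 0, 0, 0, 0, 0]

```text
time: 37.9
tool_pos: [0.6345, 0.178, 0.4051]
ee_rot: [3.134, -0.008, 0.968]
wrist_force: [-0.7, -0.1, 1.3]
width: 0.0471
finger_force: 0.0
```

Run:
```python
from h import *
im,cm=snap('wrist','w12.png'); P={}
for n,p in [('short',(.5875,.158,-.6)),('medium',(.629,.1285,-.59)),('tall',(.634,.178,-.6))]:
    P[n]=efit(n,im,cm,np.array(p),.003); print(n,P[n])
k=list(P)
for a,b in [(0,1),(0,2),(1,2)]: print(k[a],k[b],np.hypot(*(P[k[a]][0]-P[k[b]][0])[:2]))
plan(.5,.25,.25)
```

```text
short (array([ 0.587 ,  0.1577, -0.6605]), np.float64(22.38), 21.78)
medium (array([ 0.6272,  0.1272, -0.593 ]), np.float64(27.43), 20.87)
tall (array([ 0.6352,  0.1784, -0.6294]), np.float64(32.08), 28.94)
short medium 0.05046077684697295
short tall 0.05245693471791887
medium tall 0.051821231170245265
t38.0 psi 0.968 twist_z -0.00  shift units [-0.42 -3.79 -0.71] tool [0.6344 0.178  0.4017] w 0.0472 F [ 0.2 -0.  -0.3]
```

Request:
play_rows:
  translation:
    - [0, 0, -0.4]
    - [-0.4, -0.73, 0]
    - [-0.45, -0.85, 0]
    - [-0.45, -0.85, 0]
    - [-0.45, -0.85, 0]
    - [-0.45, -0.85, 0]
    - [-0.4, -0.6, 0]
    - [0, 0, 0]
  twist:
    - [0, 0, 0]
    - [0, 0, 0]
    - [0, 0, 0]
    - [0, 0, 0]
    - [0, 0, 0]
    - [0, 0, 0]
    - [0, 0, 0]
    - [0, 0, 0]
  gripper: [0, 0, 0, 0, 0, 0, 0, 0]

```text
time: 38.75
tool_pos: [0.4166, 0.1998, 0.4128]
ee_rot: [-3.139, 0.002, 0.97]
wrist_force: [0.5, -1.2, 0.6]
width: 0.047
finger_force: 0.0
```

Run:
```python
from h import *
a,ca=snap('scene'); b,cb=snap('top')
for n,p in [('short',(.5875,.158,-.6)),('medium',(.629,.128,-.59)),('tall',(.635,.178,-.6))]:
    print(n,efit(n,b,cb,np.array(p),.003),efit(n,a,ca,np.array(p),.003))
s=cv2.resize(a[130:340,90:460,::-1],(796,452))
t=cv2.resize(b[100:300,80:400,::-1],None,fx=1,fy=1)
u=cv2.resize(b[115:215,160:270,::-1],(400,364),interpolation=cv2.INTER_CUBIC); v=cv2.resize(b[100:320,80:400,::-1],(396,272))
top=cv2.resize(a[170:340,150:400,::-1],(400,272),interpolation=cv2.INTER_CUBIC)
cv2.imwrite('pics/final.png',np.hstack([np.vstack([cv2.resize(u,(400,328)),top]),np.vstack([v,np.zeros((328,396,3),np.uint8)+0+cv2.resize(a[100:340,60:520,::-1],(396,328))])]))
```

```text
short (array([ 0.5944,  0.1507, -0.6274]), np.float64(31.89), 25.82) (array([ 0.5834,  0.1556, -0.5547]), np.float64(34.13), 29.09)
medium (array([ 0.6306,  0.1304, -0.6583]), np.float64(32.57), 28.62) (array([ 0.6228,  0.1255, -0.6171]), np.float64(34.57), 28.55)
tall (array([ 0.6307,  0.174 , -0.8872]), np.float64(33.4), 29.57) (array([ 0.6295,  0.1762, -0.6179]), np.float64(29.6), 23.38)
```

View pics/final.png

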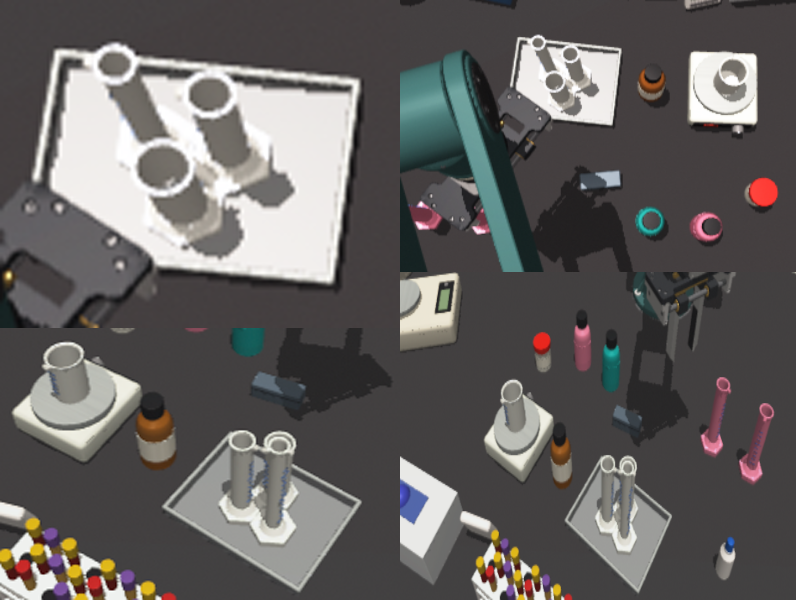

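The final picture shows the beaker mid-plate, the amber bottle in the gap and the three cylinders nested in the tray, all upright. Bystanders have not moved, so I'm handing it in.

```bash
python3 -c "
from bench import robot
print(robot.close_job())"
```

```text
the job is handed in; nothing more can be done
None
```

I handed the job in at about 39 s: the beaker is in the middle of the stirrer plate (within about 3 mm), the amber bottle stands in the gap, and the three cylinders are nested in the tray with gaps I measured at no more than about 2.5 mm, with everything upright and the bystanders untouched.

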